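Weigh the loose stage books and tip them into the touring crate

ROBOT

A 7-joint arm with a two-finger parallel gripper is mounted at the origin on the work surface. World frame = base frame: x ahead of the robot, y to its left, z up, the work surface at z = 0. Lengths are in m, angles in rad, forces in N, time in s.
With the tool pointing down it reaches from about 0.4 to 0.875 m from the base axis. Payload 6.5 kg.
Tool frame: the origin (TCP) lies at the centre of the arm's flange, where the gripper is bolted on; the fingertips stand 166 mm ahead of it and the grasp point (between the pads) lies 147 mm ahead of it; z points along the fingers, y is the line along which they close (so a half turn about z gives the same grasp; the last joint's range is limited). The gripper opens to 88 mm and grips with 3 to 60 N. Pads are 18 mm wide; open, the fingers measure 123 mm over their backs; the gripper's body (75 mm by 187 mm) begins 45 mm behind the grasp point.
Start: joints at [-1.313, 0.536, -0.004, 1.538, 0.003, 1.067, -0.071], TCP at [0.207, 0.616, 0.405] pointing down, gripper open.
Joint ranges: [-2.7, 2.7], [-0.37, 2.16], [-1.27, 1.26], [0.24, 2.4], [-1.31, 4.45], [0.19, 1.91], [-2.76, 2.76]. Speed limits (rad/s): [2.39, 2.39, 3.14, 3.14, 3.14, 3.14, 3.14].

INTERFACE

Orientations are given as [roll, pitch, yaw] about the fixed x, y, z axes, in that order (R = Rz(yaw) Ry(pitch) Rx(roll)).
In Python, from station import state, read_camera, ticket, regions_of gives the robot as it stands.
- The arm moves only by the tool drive_tool, never from a script. Its argument "deltas" is one flat list of numbers, 7 for each row, row after row: the shift along the tool's x, y, z in cm, then the turn, a rotation vector about the tool's x, y, z in rad, then the finger opening in cm, from 0 to 8.81. A call has 1 to 5 rows; each row is the pose to reach, as a shift and turn from the pose commanded when the call began, along the tool's axes at that moment; what a row does not reach only later rows make up. A row lasts 1/8 s, in which the tool goes at most 62.5 mm and 10.7 degrees, less where a joint would pass 70% of its speed; a pose out of reach is approached as far as the arm can. A call with a gripper value outside its range is refused whole. The fingers move at their own pace and stop on an object; "squeeze" is the grip in N (left out, the last holds). Time passes only in rows, so rows that repeat a pose let the fingers close. It gives the time, the measured TCP pose, the force, the opening and the grip force at its end, in the units of the state.
- state(): the state, without advancing time (a new reading comes with each control period).
- read_camera(name): name is "side" or "top" or "wrist"; returns a dict with "pixels" (420x560x3 uint8, red, green, blue), "K" (3x3 intrinsics, pixels), "extrinsics" (4x4, takes a point from camera to world coordinates). Camera axes: x right, y down, z forward; pixel columns grow to the right and rows downward; lengths in m; the calibration is good to about 2 mm. A picture is of the moment at which its call begins. There is no depth.
- ticket.finish_job(): hands the job in; it is judged then, once.
Trained networks look in the newest picture that a camera, given by its name, has taken for a name from the list of things; names that differ only in an ending like _2 or _b are one class to them, and where a whole thing is asked for, a point or a joint stands for the part that bears it (a point fixed in the world has none). Each returns a list of dicts, best first, with "p" (0 to 1); they miss things now and then, are a little off and sometimes report something else, mostly with a low value. They report only what shows in the picture. A call takes as long as a camera call. They do not tell look-alikes from the thing itself.
- regions_of(target, camera): "pixels" (420x560 bool, what is visible of it) and "rect" ([left, top, right, bottom] in pixels, round what is visible of it).
The state is a dict: "clock": time; "q": joint angles; "joint_velocities": joint speeds; "joint_efforts": joint torques, N m; "tcp_pos": TCP position; "tool_rot": TCP orientation; "force": force on the tool from outside, world axes, zero at the start; "moment": the same for the moment, N m; "gripper_width": finger opening in m; "grasp_force": force on a finger pad.
Only numpy, scipy, OpenCV 4.12 (cv2) and the standard library are available. Lean on these libraries where they do the work, as an engineer would, in place of code of your own. Each camera call takes 0.05 s, during which the arm holds its last target. There are 200 camera calls.

TASK

We are packing up the puppet show: with the scale's metal tray standing empty on it, press the scale's round zero key until it clicks, then lay all the little wooden books in the tray, let go, and press the oblong store key until it clicks, so that their weight is recorded. Then lift the tray by its handle with all the little books aboard, tip it low over the open touring crate so that they all slide off into the crate, and set the empty tray back flat in the middle of the scale's platform. Do not press the zero key while books are in the tray, and leave the other props as they stand.

Things in the scene. Friction and masses are not known exactly. Their poses are not given: they have to be found in the camera images.
- tray: the scale's removable tray, an aluminium scoop of 0.26 kg: flat floor 170 mm (x) by 180 mm (y), 3 mm thick; walls 3 mm thick, 32 mm tall from the underside, at the back (-x) and both sides; the front (+x) is open. Origin: centre of its underside; z up. Wooden handle at the back. It starts on the platform, handle roughly towards the robot
- tray_handle (a point): centre of the tray's wooden handle, 109 mm behind (-x) and 30 mm above the tray's origin: an upright block 48 mm long (x), 16 mm wide (y), 36 mm tall; grip it across its width
- tray_lip (a point): middle of the tray's open front edge, 85 mm ahead (+x) of the tray's origin. The wooden books slide off over it once the tray is tipped some 25 to 35 degrees
- platform (a point): centre of the top of the parcel scale's square steel platform, 230 x 230 mm, 58 mm above the table. Axes of the scale: its front deck with the keys is at -x, z up. The grey housing, 330 x 250 mm, 45 mm tall, reaches from 195 mm in front (-x) of this point to 135 mm behind it
- zero_key (a joint): travel of the zero key, m: 0 up, 0.005 fully down; it clicks at about 0.004. Round white key, 28 mm across, pressed straight down against a spring (about 5 N when fully down); springs back up
- zero_key_top (a point): centre of the top of the round zero key, on the scale's front deck, 158 mm in front of the platform's centre and 62 mm to its +y side, 55 mm above the table when up
- store_key (a joint): travel of the store key, m: 0 up, 0.005 fully down; it clicks at about 0.004. Oblong white key, 44 x 24 mm, pressed straight down against a spring (about 5 N when fully down); springs back up
- store_key_top (a point): centre of the top of the oblong store key, on the scale's front deck, 158 mm in front of the platform's centre and 62 mm to its -y side, 55 mm above the table when up
- crate: open plywood touring crate, fixed on the table: outside 290 mm (x) by 280 mm (y), 85 mm tall, walls and floor 10 mm thick. Origin: centre of its underside; z up
- book0_mid (a point): centre of a little wooden book, a solid block made to look like a brown closed book: 72 mm (x) by 40 mm (y) by 32 mm (z), 55 g. Three or four of the four are on the table, lying flat at any yaw
- book1_mid (a point): centre of a little wooden book, a solid block made to look like a brown closed book: 72 mm (x) by 40 mm (y) by 32 mm (z), 55 g. Three or four of the four are on the table, lying flat at any yaw
- book2_mid (a point): centre of a little wooden book, a solid block made to look like a brown closed book: 72 mm (x) by 40 mm (y) by 32 mm (z), 55 g. Three or four of the four are on the table, lying flat at any yaw
- book3_mid (a point): centre of a little wooden book, a solid block made to look like a brown closed book: 72 mm (x) by 40 mm (y) by 32 mm (z), 55 g. Three or four of the four are on the table, lying flat at any yaw
- inkpot: brass inkpot with a quill, 60 mm wide, 48 mm tall (quill to 130 mm); leave it alone. Origin: centre of its underside
- tape: roll of black tape lying flat, 86 mm across, 48 mm tall; leave it alone. Origin: centre of its underside
- folio: big closed real book lying flat, 190 x 130 x 45 mm; leave it alone. Origin: centre of its underside
- varnish: amber jar with a steel cap, 68 mm wide, 100 mm tall; leave it alone. Origin: centre of its underside
- candlestick: brass candlestick with a candle stub, 80 mm foot, 146 mm tall; leave it alone. Origin: centre of its underside
- puppet_a: puppet in a blue coat on a round 100 mm stand, 212 mm tall; leave it alone. Origin: centre of its underside
- puppet_b: brown puppet with a top hat on a round 100 mm stand, 228 mm tall; leave it alone. Origin: centre of its underside
Not all that is in view belongs to the job. Leave any black look-alike of the part that bears book0_mid alone.

How it is judged:
By the outcome, as a careful person would: the job done as asked, in the order asked, and still so for the second after the job is handed in, with the robot touching nothing.
Of book0, book1, book2, book3 only 3 to 4 are there at a start; the rules pass over those that are not, and their reading is None.
At some moment in a run one of book0, book1, book2, book3 may be knocked a few centimetres aside while the robot is not near it.
It also fails if it takes over 200 s, if anything falls off the work surface, if the arm or the gripper's body presses on something with over 40 N, if the wrist force passes 120 N, or if a joint passes its speed limit or range.

## Working session

There is one attempt and no reset: what is moved stays moved. The work goes in short steps, Python scripts to look and compute and a tool call to move; the robot and the scene stay as the last step left them, time stands still between calls to the robot, and variables do not carry over. Pictures are saved under pics/ and viewed, at most 14 in all, crops included, and the job is handed in when it is done.

Besides the shell and the picture viewer there is one more tool, called after ">>>" as name(argument=value, ...) on one line, values as JSON. drive_tool: Moves the arm, as the interface text tells. Its arguments: {"type":"object","properties":{"deltas":{"type":"array","items":{"type":"number"}},"squeeze":{"type":"number"}},"required":["deltas"]}

```bash
mkdir -p pics; ls
cat > h.py <<'E'
import sys; sys.path.insert(0,'.')
import numpy as np, cv2
from station import state, read_camera, ticket, regions_of
from scipy.spatial.transform import Rotation as R
def snap(cam,name):
    c=read_camera(cam); cv2.imwrite(f'pics/{name}.png',c['pixels'][:,:,::-1]); return c
def ray(c,u,v,z):
    d=np.linalg.inv(c['K'])@[u,v,1]; E=c['extrinsics']; d=E[:3,:3]@d; o=E[:3,3]
    return o+d*(z-o[2])/d[2]
def proj(c,P):
    E=np.linalg.inv(c['extrinsics']); P=np.atleast_2d(P); p=(E[:3,:3]@P.T).T+E[:3,3]; q=(c['K']@p.T).T
    return q[:,:2]/q[:,2:]
E
python3 - <<'E'
from h import *
for cam in ['top','side']:
    c=snap(cam,cam+'0')
    print(cam,c['extrinsics'].round(3).tolist(),c['K'].round(1).tolist())
    for n in ['tray','tray_handle','zero_key','store_key','crate','book0_mid','inkpot','tape','folio','varnish','candlestick','puppet_a']:
        try:
            for r in regions_of(n,cam):
                ys,xs=np.nonzero(r['pixels']); print(n,round(r['p'],2),np.round(r['rect']),xs.mean().round(1),ys.mean().round(1),len(xs))
        except Exception as e: print(n,e)
print(state())
E
```

```text
pics
top [[0.026, -0.978, 0.206, 0.279], [-1.0, -0.024, 0.007, -0.005], [-0.002, -0.206, -0.978, 1.285], [0.0, 0.0, 0.0, 1.0]] [[378.9, 0.0, 277.2], [0.0, 378.9, 213.2], [0.0, 0.0, 1.0]]
tray 0.86 [351. 185. 416. 254.] 381.8 217.4 3032
tray_handle 0.58 [352. 188. 416. 257.] 381.7 217.5 3109
tray_handle 0.53 [245. 166. 269. 190.] 256.7 178.0 346
zero_key 0.46 [133. 165. 229. 265.] 181.6 215.5 8195
store_key 0.42 [384. 268. 401. 270.] 393.5 268.2 105
crate 0.61 [130. 164. 228. 265.] 181.6 215.8 8162
book0_mid 0.7 [170. 295. 198. 317.] 182.6 305.8 295
book0_mid 0.66 [257. 209. 274. 231.] 265.2 217.2 264
book0_mid 0.56 [213. 272. 236. 298.] 222.8 285.3 298
inkpot 0.52 [290. 172. 307. 188.] 297.1 180.1 240
inkpot 0.48 [429. 210. 478. 242.] 450.1 223.7 1137
tape 0.87 [245. 164. 270. 192.] 257.4 177.7 281
folio 0.6 [249. 126. 305. 165.] 275.6 143.1 2135
varnish 0.82 [319. 136. 343. 162.] 332.0 146.0 466
candlestick 0.96 [222. 130. 242. 164.] 230.2 146.4 475
puppet_a 0.88 [ 75. 185. 131. 224.] 105.0 201.8 1238
puppet_a 0.64 [257. 234. 271. 256.] 263.7 245.1 261
puppet_a 0.19 [130. 169. 232. 
[... 1241 characters left out ...]
ck': 1.3, 'q': array([-1.31317345,  0.53642948, -0.00440716,  1.53790983,  0.00258088,
        1.06728372, -0.0712237 ]), 'joint_velocities': array([-0.00076707, -0.00020503, -0.00135601,  0.00115437, -0.00036718,
        0.00092808,  0.00074213]), 'joint_efforts': array([-5.14046187e-04, -5.70902824e+01,  9.89903435e-01, -2.51915431e+01,
       -5.61909343e-02,  1.08746585e-02,  4.08250560e-05]), 'tcp_pos': array([0.20681199, 0.6162136 , 0.40469286]), 'tool_rot': array([-3.14156859e+00,  9.91863371e-06,  2.81777956e+00]), 'force': array([-0.17289139,  1.41750887,  0.51439048]), 'moment': array([-0.00367326,  0.02429032, -0.0021105 ]), 'grasp_force': 0.0, 'gripper_width': 0.0878682830584064}
```

View pics/top0.png

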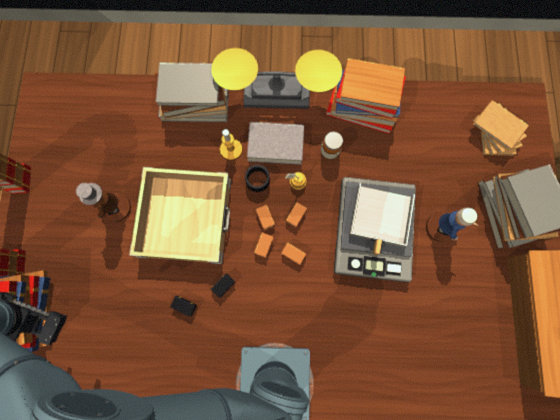

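View pics/side0.png

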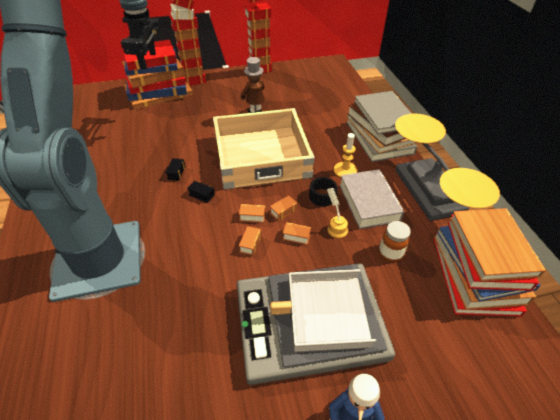

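The top view shows four brown books at (265,217), (297,214), (264,245) and (293,254). Two black look-alikes lie at (184,306) and (223,286), and the book stacks are scenery. The round zero key is at (355,265), the oblong store key at (393,268) and the crate at (181,216). I choose the four brown ones and will check them in a crop.

```bash
cat >> h.py <<'E'
from scipy.optimize import minimize
def boxcorners(x,y,yaw,dx0,dx1,dy0,dy1,z0,z1):
    c,s=np.cos(yaw),np.sin(yaw)
    return np.array([[x+c*a-s*b,y+s*a+c*b,z] for a in(dx0,dx1) for b in(dy0,dy1) for z in(z0,z1)])
def hullmask(c,P,S=4):
    q=proj(c,P); m=np.zeros((420*S,560*S),np.uint8)
    cv2.fillConvexPoly(m,cv2.convexHull(((q+.5)*S).round().astype(np.int32)),255)
    return cv2.resize(m,(560,420),interpolation=cv2.INTER_AREA)/255.
def fit(obs,x0,dims):
    """obs: list of (cam dict, bool mask); dims dx0,dx1,dy0,dy1,z0,z1"""
    def cost(p):
        t=0
        for c,m in obs:
            h=hullmask(c,boxcorners(*p,*dims)); t+=1-np.minimum(h,m).sum()/np.maximum(h,m).sum()
        return t/len(obs)
    best=None
    for dy in (0,np.pi/4,np.pi/2,-np.pi/4) if len(x0)==2 else (0,):
        p0=np.array([*x0[:2],(x0[2] if len(x0)>2 else 0)+dy])
        r=minimize(cost,p0,method='Nelder-Mead',options=dict(initial_simplex=p0+np.array([[0,0,0],[.01,0,0],[0,.01,0],[0,0,.3]]),xatol=1e-4,fatol=1e-4))
        if best is None or r.fun<best.fun: best=r
    return best.x,best.fun
BOOK=(-.036,.036,-.02,.02,0,.032)
def bookmask(c):
    h=cv2.cvtColor(c['pixels'],cv2.COLOR_RGB2HSV); return h
E
python3 - <<'E'
from h import *
t=read_camera('top'); s=read_camera('side')
for u,v in [(265,217),(297,214),(264,245),(293,254),(355,265),(393,268),(376,247),(240,300),(184,306)]:
    print((u,v),cv2.cvtColor(t['pixels'],cv2.COLOR_RGB2HSV)[v,u],ray(t,u,v,.055 if u>340 else .032).round(3))
for u,v in [(252,213),(283,207),(296,233),(253,297),(260,347)]: print((u,v),cv2.cvtColor(s['pixels'],cv2.COLOR_RGB2HSV)[v,u],ray(s,u,v,.055 if v>280 else .032).round(3))
a=t['pixels'][150:310,230:310]; b=t['pixels'][170:290,325:425]; c=s['pixels'][190:260,230:330]; d=s['pixels'][255:385,230:400]
A=cv2.resize(a,(300,600),interpolation=2);B=cv2.resize(b,(360,300),interpolation=2);D=cv2.resize(d,(360,300),interpolation=2)
cv2.imwrite('pics/crop1.png',np.hstack([A,np.vstack([B,D])])[:,:,::-1])
for n in ['crate','tray']:
    print(n,)
E
```

```text
(265, 217) [ 13 173 218] [0.529 0.045 0.032]
(297, 214) [ 13 177 210] [ 0.542 -0.062  0.032]
(264, 245) [ 13 173 228] [0.434 0.046 0.032]
(293, 254) [ 13 171 229] [ 0.406 -0.051  0.032]
(355, 265) [ 49  17 246] [ 0.374 -0.251  0.055]
(393, 268) [ 84  10 245] [ 0.367 -0.373  0.055]
(376, 247) [ 18 144 226] [ 0.434 -0.32   0.055]
(240, 300) [ 10 166 135] [0.254 0.117 0.032]
(184, 306) [ 5 39 39] [0.23  0.296 0.032]
(252, 213) [ 14 182 238] [0.436 0.034 0.032]
(283, 207) [ 13 183 236] [0.53  0.036 0.032]
(296, 233) [ 13 184 230] [ 0.54  -0.07   0.032]
(253, 297) [ 30  15 252] [ 0.38  -0.253  0.055]
(260, 347) [ 40   6 253] [ 0.37  -0.378  0.055]
crate
tray
```

View pics/crop1.png

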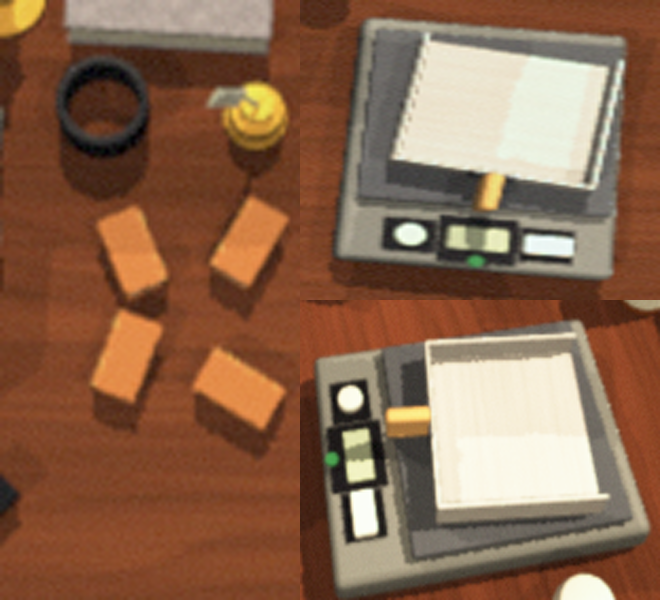

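The crop shows four brown books clear of the inkpot and tape. The round key is at crop (410,233) and the oblong key at (548,245), and the tray is turned slightly on the platform.

```bash
cat >> h.py <<'E'
def books(box=(0.33,0.62,-0.16,0.16),cams=('top','side'),z0=0.,show=True):
    """orange blobs in top, seeds on table; fit jointly with nearest side blob"""
    obs={}
    for n in cams:
        c=read_camera(n); h=cv2.cvtColor(c['pixels'],cv2.COLOR_RGB2HSV)
        m=((h[...,0]<=20)&(h[...,1]>120)&(h[...,2]>175)).astype(np.uint8)
        nb,l,st,ce=cv2.connectedComponentsWithStats(m)
        obs[n]=(c,[(l==i,ray(c,*ce[i],z0+.025),st[i,4]) for i in range(1,nb) if st[i,4]>40])
    out=[]
    for m,p,a in obs[cams[0]][1]:
        if not(box[0]<p[0]<box[1] and box[2]<p[1]<box[3]): continue
        D=(-.036,.036,-.02,.02,z0+.030,z0+.032)   # top face only
        r={}
        q,f=fit([(obs[cams[0]][0],m)],p[:2],D); res=[q]
        q[2]=(q[2]+np.pi/2)%np.pi-np.pi/2
        if show: print(cams[0],q.round(3),'cost',round(f,2),'area',a)
        out.append(q)
    return out
def go(start,targets):
    """start=(pos,R). targets: list of (pos,R) -> print rows (cm, rad) in start tool frame"""
    p0,R0=start
    for p,Rt in targets:
        print(np.r_[R0.inv().apply(np.array(p)-p0)*100,(R0.inv()*Rt).as_rotvec()].round(3).tolist())
def cur():
    s=state(); return s['tcp_pos'],R.from_euler('xyz',s['tool_rot'])
def down(yaw): return R.from_euler('xyz',[np.pi,0,yaw])
E
python3 - <<'E'
from h import *
for cams in [('top',),('side',)]: books(cams=cams)
K={}
for n,bx in [('top',[(345,256,366,275),(382,260,405,277)]),('side',[(244,288,264,307),(250,333,270,360)])]:
    c=read_camera(n); h=cv2.cvtColor(c['pixels'],cv2.COLOR_RGB2HSV)
    for (a,b,e,f) in bx:
        m=np.zeros((420,560),bool); m[b:f,a:e]=(h[b:f,a:e,1]<60)&(h[b:f,a:e,2]>190); ys,xs=np.nonzero(m)
        print(n,'key',ray(c,xs.mean(),ys.mean(),.055).round(4),len(xs))
T=read_camera('top');t=regions_of('tray','top')[0]['pixels'];S=read_camera('side');s=regions_of('tray','side')[0]['pixels']
k=regions_of('crate','side')[0]['pixels'];k2=regions_of('crate','top')[0]['pixels']
D=(-.085,.085,-.09,.09,.058,.09)
for o in ([(T,t)],[(S,s)],[(T,t),(S,s)]): print('tray',fit(o,(.53,-.33,0.),D))
D=(-.145,.145,-.14,.14,0,.085)
for o in ([(T,k2)],[(S,k)],[(T,k2),(S,k)]): print('crate',fit(o,(.53,.3,0.),D))
for n,c in (('top',T),('side',S)):
  for nm in ('varnish','inkpot','puppet_a','puppet_b','tape'):
    r=regions_of(nm,n)
    if r: b=r[0]['rect'];print(nm,n,ray(c,(b[0]+b[2])/2,(b[1]+b[3])/2,.05).round(3))
E
```

```text
top [ 0.543 -0.059 -0.525] cost 0.07 area 244
top [0.532 0.047 0.402] cost 0.07 area 248
top [ 0.437  0.049 -0.323] cost 0.07 area 264
top [ 0.41  -0.052  1.054] cost 0.06 area 272
side [0.533 0.048 0.412] cost 0.07 area 262
side [ 0.437  0.051 -0.331] cost 0.11 area 295
side [ 0.544 -0.057 -0.504] cost 0.09 area 311
side [ 0.412 -0.05   1.061] cost 0.07 area 333
top key [ 0.3788 -0.2521  0.055 ] 54
top key [ 0.3677 -0.3739  0.055 ] 99
side key [ 0.3806 -0.2535  0.055 ] 97
side key [ 0.3695 -0.3768  0.055 ] 219
tray (array([ 0.534604  , -0.33652119, -0.19399128]), np.float64(0.08834213634641508))
tray (array([ 0.53403929, -0.33165025, -0.19169839]), np.float64(0.08704384095888451))
tray (array([ 0.533475  , -0.33359221, -0.18396607]), np.float64(0.09758096138986833))
crate (array([ 0.52399514,  0.31943581, -0.04161111]), np.float64(0.027236293041018933))
crate (array([ 0.52516037,  0.3248964 , -0.04587583]), np.float64(0.02152883062928246))
crate (array([ 0.52521426,  0.3216871 , -0.04297655]), np.float64(0.02944692528152415))
varnish top [ 0.775 -0.178  0.05 ]
inkpot top [ 0.649 -0.066  0.05 ]
puppet_a top [0.564 0.591 0.05 ]
puppet_b top [0.564 0.591 0.05 ]
tape top [0.658 0.078 0.05 ]
varnish side [ 0.787 -0.176  0.05 ]
inkpot side [ 0.675 -0.036  0.05 ]
puppet_a side [ 0.532 -0.528  0.05 ]
puppet_b side [ 0.532 -0.528  0.05 ]
tape side [0.654 0.043 0.05 ]
```

```bash
cat >> h.py <<'E'
def chain(wps,start=None):
    """wps: (x,y,z,yaw[,tilt R]); prints each delta from the previous waypoint"""
    p,Rc=start or cur()
    for w in wps:
        t=np.array(w[:3]); Rt=w[3] if isinstance(w[3],R) else down(w[3])
        print(w[:3],np.r_[Rc.inv().apply(t-p)*100,(Rc.inv()*Rt).as_rotvec()].round(3).tolist(),'dist',round(np.linalg.norm(t-p)*100,1))
        p,Rc=t,Rt
E
python3 - <<'E'
from h import *
chain([(.40,.42,.405,2.818),(.47,.15,.405,2.818),(.43,-.13,.36,2.818),(.380,-.253,.25,2.95)])
E
```

```text
(0.4, 0.42, 0.405) [-24.559, -12.455, -0.028, -0.0, 0.0, -0.0] dist 27.5
(0.47, 0.15, 0.405) [-15.222, -23.373, -0.0, 0.0, 0.0, 0.0] dist 27.9
(0.43, -0.13, 0.36) [-5.111, -27.819, 4.5, 0.0, 0.0, 0.0] dist 28.6
(0.38, -0.253, 0.25) [0.829, -13.251, 11.0, 0.0, 0.0, -0.132] dist 17.2
```

>>> drive_tool(deltas=[-24.6, -12.5, 0, 0, 0, 0, 0, -24.6, -12.5, 0, 0, 0, 0, 0, -24.6, -12.5, 0, 0, 0, 0, 0, -24.6, -12.5, 0, 0, 0, 0, 0, -24.6, -12.5, 0, 0, 0, 0, 0])

```text
clock: 3.02
tcp_pos: [0.4034, 0.4159, 0.405]
tool_rot: [-3.141, 0.002, 2.812]
force: [-0.5, 2.0, 0.0]
gripper_width: 0.0404
grasp_force: 0.0
```

>>> drive_tool(deltas=[-15.2, -23.4, 0, 0, 0, 0, 0, -15.2, -23.4, 0, 0, 0, 0, 0, -15.2, -23.4, 0, 0, 0, 0, 0, -15.2, -23.4, 0, 0, 0, 0, 0, -15.2, -23.4, 0, 0, 0, 0, 0])

```text
clock: 3.65
tcp_pos: [0.4706, 0.1455, 0.4051]
tool_rot: [-3.141, 0.001, 2.813]
force: [0.1, 0.9, 0.0]
gripper_width: 0.0005
grasp_force: 0.0
```

>>> drive_tool(deltas=[-5.1, -27.8, 4.5, 0, 0, 0, 0, -5.1, -27.8, 4.5, 0, 0, 0, 0, -5.1, -27.8, 4.5, 0, 0, 0, 0, -5.1, -27.8, 4.5, 0, 0, 0, 0, -5.1, -27.8, 4.5, 0, 0, 0, 0])

```text
clock: 4.28
tcp_pos: [0.4289, -0.1334, 0.3597]
tool_rot: [-3.141, 0.001, 2.815]
force: [-0.5, 0.7, 0.9]
gripper_width: 0.0003
grasp_force: 0.0
```

Run:
```python
from h import *
chain([(.380,-.253,.27,2.95),(.380,-.253,.223,2.95)])
books(cams=('top',))
```

```text
(0.38, -0.253, 0.27) [0.793, -12.888, 8.975, -0.001, 0.0, -0.135] dist 15.7
(0.38, -0.253, 0.223) [0.0, -0.0, 4.7, 0.0, 0.0, 0.0] dist 4.7
top [ 0.545 -0.057 -0.601] cost 0.18 area 213
top [0.532 0.047 0.421] cost 0.08 area 242
top [ 0.436  0.049 -0.338] cost 0.06 area 260
top [ 0.41  -0.052  1.054] cost 0.06 area 269
```

>>> drive_tool(deltas=[0.8, -12.9, 9, 0, 0, -0.135, 0, 0.8, -12.9, 9, 0, 0, -0.135, 0, 0.8, -12.9, 9, 0, 0, -0.135, 0, 0.8, -12.9, 9, 0, 0, -0.135, 0], squeeze=10)

```text
clock: 4.82
tcp_pos: [0.38, -0.2516, 0.2688]
tool_rot: [-3.141, -0.002, 2.949]
force: [0.1, -0.1, 0.5]
gripper_width: 0.0006
grasp_force: 0.0
```

Run:
```python
from h import *
chain([(.380,-.253,.223,2.95)]); print(state()['force'])
```

```text
(0.38, -0.253, 0.223) [-0.039, -0.133, 4.58, -0.0, -0.002, -0.001] dist 4.6
[ 0.07463371 -0.07407512  0.45702953]
```

>>> drive_tool(deltas=[0, -0.1, 4.6, 0, 0, 0, 0, 0, -0.1, 4.6, 0, 0, 0, 0, 0, -0.1, 4.6, 0, 0, 0, 0])

```text
clock: 5.2
tcp_pos: [0.3818, -0.2507, 0.225]
tool_rot: [3.141, 0.001, 2.954]
force: [-0.8, 0.5, 0.2]
gripper_width: 0.0004
grasp_force: 0.0
```

>>> drive_tool(deltas=[0, 0, 0.2, 0, 0, 0, 0, 0, 0, 0.4, 0, 0, 0, 0, 0, 0, 0.4, 0, 0, 0, 0])

```text
clock: 5.58
tcp_pos: [0.3816, -0.2513, 0.2203]
tool_rot: [-3.141, 0.002, 2.953]
force: [0.7, 0.3, 2.4]
gripper_width: 0.0007
grasp_force: 1.1
```

>>> drive_tool(deltas=[0, 0, 0.15, 0, 0, 0, 0, 0, 0, 0.15, 0, 0, 0, 0])

```text
clock: 5.82
tcp_pos: [0.3816, -0.2513, 0.2184]
tool_rot: [-3.141, 0.001, 2.953]
force: [2.0, 0.5, 3.7]
gripper_width: 0.0006
grasp_force: 1.7
```

>>> drive_tool(deltas=[0, 0, 0.1, 0, 0, 0, 0, 0, 0, 0.1, 0, 0, 0, 0])

```text
clock: 6.08
tcp_pos: [0.3814, -0.2514, 0.2173]
tool_rot: [-3.141, 0.001, 2.953]
force: [2.9, 1.2, 4.0]
gripper_width: 0.0006
grasp_force: 2.0
```

>>> drive_tool(deltas=[0, 0, 0.15, 0, 0, 0, 0, 0, 0, 0.15, 0, 0, 0, 0, 0, 0, 0.15, 0, 0, 0, 0])

```text
clock: 6.45
tcp_pos: [0.3814, -0.2514, 0.2163]
tool_rot: [3.142, 0.001, 2.953]
force: [1.9, 2.6, 12.9]
gripper_width: 0.0004
grasp_force: 6.6
```

>>> drive_tool(deltas=[0, 0, 0.15, 0, 0, 0, 0, 0, 0, 0.15, 0, 0, 0, 0, 0, 0, 0.15, 0, 0, 0, 0])

```text
clock: 6.82
tcp_pos: [0.3814, -0.2515, 0.216]
tool_rot: [3.141, 0.001, 2.952]
force: [-2.0, 5.1, 33.8]
gripper_width: 0.0006
grasp_force: 16.9
```

Bottomed out at 34 N against the stop, so the zero key has clicked. Now retract and go to the first book.

>>> drive_tool(deltas=[0, 0, -8, 0, 0, 0, 0, 0, 0, -8, 0, 0, 0, 0])

```text
clock: 7.08
tcp_pos: [0.3805, -0.2519, 0.296]
tool_rot: [-3.141, 0.001, 2.952]
force: [-0.1, -0.7, -0.2]
gripper_width: 0.0005
grasp_force: 0.0
```

Run:
```python
from h import *
chain([(.411,-.051,.28,2.0),(.411,-.051,.28,1.057),(.411,-.051,.171,1.057)]);books(cams=('top',))
```

```text
(0.411, -0.051, 0.28) [0.792, 20.302, 1.58, -0.0, 0.001, 0.952] dist 20.4
(0.411, -0.051, 0.28) [0.0, 0.0, 0.0, 0.0, -0.0, 0.943] dist 0.0
(0.411, -0.051, 0.171) [0.0, -0.0, 10.9, 0.0, 0.0, 0.0] dist 10.9
top [ 0.544 -0.059 -0.525] cost 0.07 area 246
top [0.533 0.047 0.402] cost 0.07 area 255
top [ 0.436  0.049 -0.342] cost 0.07 area 257
top [ 0.411 -0.052  1.047] cost 0.06 area 266
```

>>> drive_tool(deltas=[0.8, 20.3, 1.6, 0, 0, 0.93, 7, 0.8, 20.3, 1.6, 0, 0, 0.93, 7, 0.8, 20.3, 1.6, 0, 0, 0.93, 7, 0.8, 20.3, 1.6, 0, 0, 0.93, 7, 0.8, 20.3, 1.6, 0, 0, 0.93, 7])

```text
clock: 7.75
tcp_pos: [0.4103, -0.0481, 0.2769]
tool_rot: [-3.138, -0.002, 2.061]
force: [0.2, -0.9, 0.3]
gripper_width: 0.0484
grasp_force: 0.0
```

>>> drive_tool(deltas=[0, 0, 0, 0, 0, 0.93, 7, 0, 0, 0, 0, 0, 0.93, 7, 0, 0, 0, 0, 0, 0.93, 7, 0, 0, 0, 0, 0, 0.93, 7, 0, 0, 0, 0, 0, 0.93, 7])

```text
clock: 8.38
tcp_pos: [0.4101, -0.0507, 0.2773]
tool_rot: [-3.139, 0.002, 1.126]
force: [0.1, 0.2, 0.3]
gripper_width: 0.0699
grasp_force: 0.0
```

Run:
```python
from h import *
chain([(.411,-.051,.171,1.05)])
```

```text
(0.411, -0.051, 0.171) [0.038, 0.117, 10.626, -0.002, 0.002, 0.076] dist 10.6
```

>>> drive_tool(deltas=[0, 0.1, 6, 0, 0, 0.06, 7, 0, 0.1, 10.6, 0, 0, 0.06, 7, 0, 0.1, 10.6, 0, 0, 0.06, 7, 0, 0.1, 10.6, 0, 0, 0.06, 2, 0, 0.1, 10.6, 0, 0, 0.06, 2], squeeze=25)

```text
clock: 9.0
tcp_pos: [0.4118, -0.051, 0.1724]
tool_rot: [-3.141, 0.001, 1.073]
force: [0.4, 0.7, -0.3]
gripper_width: 0.0518
grasp_force: 0.0
```

>>> drive_tool(deltas=[0, 0, 0, 0, 0, 0, 2, 0, 0, 0, 0, 0, 0, 2])

```text
clock: 9.25
tcp_pos: [0.4121, -0.0507, 0.1726]
tool_rot: [3.141, -0.0, 1.073]
force: [-0.6, -0.6, 2.7]
gripper_width: 0.0402
grasp_force: 25.0
```

>>> drive_tool(deltas=[0, 0, -6, 0, 0, 0, 2, 0, 0, -13, 0, 0, 0, 2, 0, 0, -13, 0, 0, 0, 2])

```text
clock: 9.62
tcp_pos: [0.4132, -0.0507, 0.305]
tool_rot: [3.137, -0.004, 1.074]
force: [0.2, -0.3, -0.8]
gripper_width: 0.0401
grasp_force: 25.0
```

```bash
cat >> h.py <<'E'
TR=(.534,-.334,-.19)
def slot(a,b,t=TR):
    c,s=np.cos(t[2]),np.sin(t[2]); return t[0]+c*a-s*b, t[1]+s*a+c*b
E
python3 - <<'E'
from h import *
x,y=slot(.036,.041); print(x,y)
s=state()['tool_rot'][2]
chain([(.46,-.2,.30,2.0),(x,y,.31,2.95),(x,y,.235,2.95)])
x,y=slot(-.041,.041); print(x,y)
E
```

```text
0.5770953671582583 -0.3005367465793459
(0.46, -0.2, 0.3) [-10.893, 11.236, 0.515, 0.006, -0.001, -0.926] dist 15.7
(np.float64(0.5770953671582583), np.float64(-0.3005367465793459), 0.31) [-14.015, 6.464, -1.0, 0.0, 0.0, -0.95] dist 15.5
(np.float64(0.5770953671582583), np.float64(-0.3005367465793459), 0.235) [0.0, -0.0, 7.5, 0.0, 0.0, 0.0] dist 7.5
0.5014810410542284 -0.28599461166615536
```

>>> drive_tool(deltas=[-10.9, 11.2, 0.5, 0, 0, -0.93, 2, -10.9, 11.2, 0.5, 0, 0, -0.93, 2, -10.9, 11.2, 0.5, 0, 0, -0.93, 2, -10.9, 11.2, 0.5, 0, 0, -0.93, 2, -10.9, 11.2, 0.5, 0, 0, -0.93, 2])

```text
clock: 10.25
tcp_pos: [0.4579, -0.2003, 0.2961]
tool_rot: [-3.141, -0.002, 2.008]
force: [0.2, -1.4, -0.6]
gripper_width: 0.0402
grasp_force: 25.0
```

>>> drive_tool(deltas=[-14, 6.5, -1, 0, 0, -0.93, 2, -14, 6.5, -1, 0, 0, -0.93, 2, -14, 6.5, -1, 0, 0, -0.93, 2, -14, 6.5, -1, 0, 0, -0.93, 2, -14, 6.5, -1, 0, 0, -0.93, 2])

```text
clock: 10.88
tcp_pos: [0.5758, -0.3, 0.3054]
tool_rot: [3.14, -0.002, 2.938]
force: [0.1, -0.5, -1.3]
gripper_width: 0.0402
grasp_force: 25.0
```

>>> drive_tool(deltas=[0, 0, 0, 0, 0, 0, 2])

```text
clock: 11.0
tcp_pos: [0.5756, -0.2999, 0.306]
tool_rot: [3.14, -0.001, 2.931]
force: [0.9, -0.8, -1.0]
gripper_width: 0.0395
grasp_force: 25.0
```

Run:
```python
from h import *
x,y=slot(.036,.041); chain([(x,y,.236,2.95)])
T=read_camera('top');t=regions_of('tray','top')[0]['pixels'];S=read_camera('side');s=regions_of('tray','side')[0]['pixels']
```

```text
(np.float64(0.5770953671582583), np.float64(-0.3005367465793459), 0.236) [-0.164, -0.044, 6.996, 0.002, -0.001, -0.019] dist 7.0
```

>>> drive_tool(deltas=[-0.2, 0, 4, 0, 0, -0.02, 2, -0.2, 0, 6.5, 0, 0, -0.02, 2, -0.2, 0, 6.9, 0, 0, -0.02, 2, -0.2, 0, 6.9, 0, 0, -0.02, 2])

```text
clock: 11.7
tcp_pos: [0.5784, -0.3005, 0.2388]
tool_rot: [-3.141, 0.001, 2.952]
force: [-0.0, -0.1, -0.4]
gripper_width: 0.04
grasp_force: 25.0
```

>>> drive_tool(deltas=[0, 0, 0, 0, 0, 0, 5, 0, 0, 0, 0, 0, 0, 5, 0, 0, -6, 0, 0, 0, 5, 0, 0, -8, 0, 0, 0, 5])

```text
clock: 12.2
tcp_pos: [0.5791, -0.3013, 0.3223]
tool_rot: [-3.14, 0.006, 2.952]
force: [0.5, -0.9, -0.0]
gripper_width: 0.0498
grasp_force: 0.0
```

Run:
```python
from h import *
b=books(cams=('top',))
p=min(b,key=lambda q:q[1])
chain([(p[0],p[1],.285,p[2]+np.pi),(p[0],p[1],.171,p[2]+np.pi)])
```

```text
top [ 0.543 -0.058 -0.521] cost 0.06 area 249
top [0.532 0.047 0.407] cost 0.07 area 252
top [ 0.436  0.049 -0.336] cost 0.07 area 262
(np.float64(0.5432376886079897), np.float64(-0.05849609917064354), 0.285) [8.147, 23.186, 3.767, -0.0, 0.008, 0.331] dist 24.9
(np.float64(0.5432376886079897), np.float64(-0.05849609917064354), 0.171) [-0.0, -0.0, 11.4, 0.0, 0.0, 0.0] dist 11.4
```

>>> drive_tool(deltas=[8.1, 23.2, 3.8, 0, 0, 0.33, 7, 8.1, 23.2, 3.8, 0, 0, 0.33, 7, 8.1, 23.2, 3.8, 0, 0, 0.33, 7, 8.1, 23.2, 3.8, 0, 0, 0.33, 7, 8.1, 23.2, 3.8, 0, 0, 0.33, 7])

```text
clock: 12.88
tcp_pos: [0.5411, -0.0513, 0.2787]
tool_rot: [3.141, -0.005, 2.632]
force: [-0.5, -0.3, -0.2]
gripper_width: 0.0701
grasp_force: 0.0
```

Run:
```python
from h import *
chain([(.5435,-.058,.171,-.521+np.pi)])
```

```text
(0.5435, -0.058, 0.171) [-0.583, -0.478, 10.763, 0.001, -0.005, 0.011] dist 10.8
```

>>> drive_tool(deltas=[0, 0, 7, 0, 0, 0, 7, 0, 0, 7, 0, 0, 0, 7, 0, 0, 7, 0, 0, 0, 7])

```text
clock: 13.25
tcp_pos: [0.5421, -0.0584, 0.2106]
tool_rot: [-3.141, -0.0, 2.621]
force: [-0.7, 0.7, -0.7]
gripper_width: 0.0698
grasp_force: 0.0
```

Run:
```python
from h import *
chain([(.5435,-.058,.171,-.521+np.pi)])
```

```text
(0.5435, -0.058, 0.171) [-0.106, 0.106, 3.956, -0.001, -0.0, 0.001] dist 4.0
```

>>> drive_tool(deltas=[-0.1, 0.1, 4, 0, 0, 0, 7, -0.1, 0.1, 4, 0, 0, 0, 7, -0.1, 0.1, 4, 0, 0, 0, 2, -0.1, 0.1, 4, 0, 0, 0, 2, -0.1, 0.1, 4, 0, 0, 0, 2])

```text
clock: 13.88
tcp_pos: [0.5439, -0.057, 0.1713]
tool_rot: [3.141, 0.001, 2.623]
force: [-0.6, -0.9, 1.4]
gripper_width: 0.0424
grasp_force: 0.2
```

>>> drive_tool(deltas=[0, 0, 0, 0, 0, 0, 2, 0, 0, -6, 0, 0, 0, 2, 0, 0, -13.5, 0, 0, 0, 2, 0, 0, -13.5, 0, 0, 0, 2, 0, 0, -13.5, 0, 0, 0, 2])

```text
clock: 14.5
tcp_pos: [0.5435, -0.0568, 0.3057]
tool_rot: [3.141, 0.001, 2.623]
force: [-0.1, -0.1, -1.0]
gripper_width: 0.0396
grasp_force: 25.0
```

Run:
```python
from h import *
x,y=slot(-.041,.041)
chain([(x,y,.31,2.95),(x,y,.234,2.95)])
```

```text
(np.float64(0.5014810410542284), np.float64(-0.28599461166615536), 0.31) [-7.716, -21.991, -0.447, 0.001, 0.001, -0.327] dist 23.3
(np.float64(0.5014810410542284), np.float64(-0.28599461166615536), 0.234) [0.0, -0.0, 7.6, 0.0, 0.0, 0.0] dist 7.6
```

>>> drive_tool(deltas=[-7.7, -22, -0.5, 0, 0, -0.33, 2, -7.7, -22, -0.5, 0, 0, -0.33, 2, -7.7, -22, -0.5, 0, 0, -0.33, 2, -7.7, -22, -0.5, 0, 0, -0.33, 2, -7.7, -22, -0.5, 0, 0, -0.33, 2])

```text
clock: 15.12
tcp_pos: [0.4987, -0.2902, 0.3082]
tool_rot: [-3.14, -0.003, 2.946]
force: [0.8, -0.9, -0.2]
gripper_width: 0.0399
grasp_force: 25.0
```

>>> drive_tool(deltas=[0, 0, 0, 0, 0, 0, 2, 0, 0, 3, 0, 0, 0, 2, 0, 0, 3, 0, 0, 0, 2])

```text
clock: 15.5
tcp_pos: [0.5008, -0.2836, 0.2778]
tool_rot: [3.139, -0.005, 2.956]
force: [-0.1, 0.9, -0.1]
gripper_width: 0.04
grasp_force: 25.0
```

Run:
```python
from h import *
x,y=slot(-.041,.041)
chain([(x,y,.235,2.95)])
b=books(cams=('top',))
```

```text
(np.float64(0.5014810410542284), np.float64(-0.28599461166615536), 0.235) [-0.129, -0.232, 4.274, 0.002, -0.005, 0.006] dist 4.3
top [0.532 0.047 0.437] cost 0.08 area 243
top [ 0.436  0.049 -0.339] cost 0.06 area 261
```

>>> drive_tool(deltas=[-0.1, -0.2, 3, 0, 0, 0, 2, -0.1, -0.2, 4.3, 0, 0, 0, 2, -0.1, -0.2, 4.3, 0, 0, 0, 2, -0.1, -0.2, 4.3, 0, 0, 0, 2])

```text
clock: 16.05
tcp_pos: [0.5023, -0.2884, 0.2382]
tool_rot: [-3.141, 0.001, 2.953]
force: [0.8, -0.6, -0.4]
gripper_width: 0.04
grasp_force: 25.0
```

>>> drive_tool(deltas=[0, 0, 0, 0, 0, 0, 5, 0, 0, 0, 0, 0, 0, 5, 0, 0, -6, 0, 0, 0, 5, 0, 0, -8, 0, 0, 0, 5, 0, 0, -8, 0, 0, 0, 5])

```text
clock: 16.68
tcp_pos: [0.5024, -0.2887, 0.319]
tool_rot: [-3.141, 0.004, 2.953]
force: [0.3, -0.0, -0.2]
gripper_width: 0.0498
grasp_force: 0.0
```

Run:
```python
from h import *
b=books(cams=('top',))
for p in b: chain([(.48,-.1,.29,2.8),(p[0],p[1],.27,p[2]+np.pi),(p[0],p[1],.171,p[2]+np.pi)])
snap('top','tray1')
```

```text
top [0.532 0.047 0.397] cost 0.08 area 243
top [ 0.436  0.049 -0.339] cost 0.06 area 261
(0.48, -0.1, 0.29) [5.684, 18.08, 2.739, 0.0, 0.001, 0.153] dist 19.1
(np.float64(0.5318560582467797), np.float64(0.04659375534954484), 0.27) [0.025, 15.55, 2.0, 0.0, 0.0, -0.739] dist 15.7
(np.float64(0.5318560582467797), np.float64(0.04659375534954484), 0.171) [0.0, -0.0, 9.9, 0.0, 0.0, 0.0] dist 9.9
(0.48, -0.1, 0.29) [5.684, 18.08, 2.739, 0.0, 0.001, 0.153] dist 19.1
(np.float64(0.4361076133331566), np.float64(0.04867119200139626), 0.27) [9.116, 12.538, 2.0, 0.0, 0.0, -0.003] dist 15.6
(np.float64(0.4361076133331566), np.float64(0.04867119200139626), 0.171) [0.0, -0.0, 9.9, 0.0, 0.0, 0.0] dist 9.9
```

View pics/tray1.png

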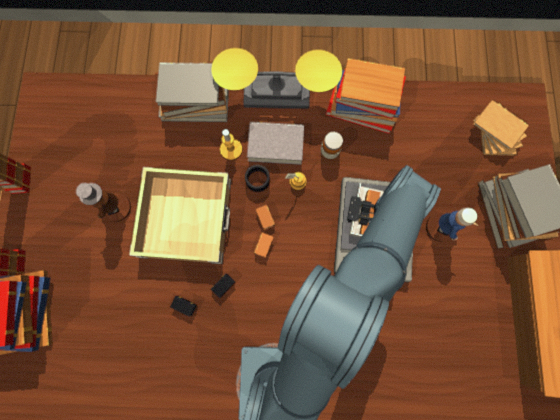

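The picture shows both placed books in the tray at (360,200) and (375,195), and two still on the table at (265,217) and (264,245).

>>> drive_tool(deltas=[5.7, 18.1, 2.7, 0, 0, 0.15, 7, 5.7, 18.1, 2.7, 0, 0, 0.15, 7, 5.7, 18.1, 2.7, 0, 0, 0.15, 7, 5.7, 18.1, 2.7, 0, 0, 0.15, 7])

```text
clock: 17.27
tcp_pos: [0.4786, -0.0948, 0.2881]
tool_rot: [3.141, -0.006, 2.811]
force: [0.3, -1.0, 0.3]
gripper_width: 0.0697
grasp_force: 0.0
```

>>> drive_tool(deltas=[9.1, 12.5, 2, 0, 0, 0, 7, 9.1, 12.5, 2, 0, 0, 0, 7, 9.1, 12.5, 2, 0, 0, 0, 7, 9.1, 12.5, 2, 0, 0, 0, 7, 9.1, 12.5, 2, 0, 0, 0, 7])

```text
clock: 17.9
tcp_pos: [0.4359, 0.0469, 0.27]
tool_rot: [-3.141, 0.0, 2.801]
force: [0.3, -0.2, 1.0]
gripper_width: 0.0702
grasp_force: 0.0
```

Run:
```python
from h import *
chain([(.436,.049,.171,-.337+np.pi)])
c=read_camera('top'); print(ray(c,464,216,.2),ray(c,438,229,.0))
m=books(cams=('side',))
```

```text
(0.436, 0.049, 0.171) [0.067, 0.213, 9.898, -0.001, 0.0, -0.004] dist 9.9
[ 0.51263666 -0.54204609  0.2       ] [ 0.50786282 -0.5484348   0.        ]
side [0.534 0.049 0.425] cost 0.11 area 284
side [ 0.437  0.05  -0.32 ] cost 0.12 area 296
```

>>> drive_tool(deltas=[0, 0.2, 5, 0, 0, 0, 7, 0, 0.2, 10, 0, 0, 0, 7, 0, 0.2, 10, 0, 0, 0, 7, 0, 0.2, 10, 0, 0, 0, 2, 0, 0.2, 10, 0, 0, 0, 2])

```text
clock: 18.62
tcp_pos: [0.4363, 0.0495, 0.1705]
tool_rot: [-3.141, 0.0, 2.802]
force: [0.2, 0.7, -0.1]
gripper_width: 0.0521
grasp_force: 0.0
```

>>> drive_tool(deltas=[0, 0, 0, 0, 0, 0, 2, 0, 0, 0, 0, 0, 0, 2, 0, 0, -6, 0, 0, 0, 2, 0, 0, -14, 0, 0, 0, 2, 0, 0, -14, 0, 0, 0, 2])

```text
clock: 19.25
tcp_pos: [0.437, 0.0503, 0.3134]
tool_rot: [3.138, 0.004, 2.803]
force: [-0.2, 0.5, -0.3]
gripper_width: 0.0399
grasp_force: 25.0
```

Run:
```python
from h import *
x,y=slot(.036,-.039)
chain([(.49,-.15,.31,2.88),(x,y,.31,2.95),(x,y,.234,2.95)])
```

```text
(0.49, -0.15, 0.31) [-11.654, -17.13, 0.332, 0.003, 0.004, -0.077] dist 20.7
(np.float64(0.5619866555601383), np.float64(-0.37909708538872755), 0.31) [-12.879, -20.269, -0.0, 0.0, 0.0, -0.07] dist 24.0
(np.float64(0.5619866555601383), np.float64(-0.37909708538872755), 0.234) [0.0, -0.0, 7.6, 0.0, 0.0, 0.0] dist 7.6
```

>>> drive_tool(deltas=[-11.7, -17.1, 0.3, 0, 0, -0.08, 2, -11.7, -17.1, 0.3, 0, 0, -0.08, 2, -11.7, -17.1, 0.3, 0, 0, -0.08, 2, -11.7, -17.1, 0.3, 0, 0, -0.08, 2])

```text
clock: 19.75
tcp_pos: [0.4896, -0.1541, 0.3075]
tool_rot: [-3.14, 0.001, 2.878]
force: [-0.1, 0.8, -1.5]
gripper_width: 0.0398
grasp_force: 25.0
```

>>> drive_tool(deltas=[-12.9, -20.3, 0, 0, 0, -0.07, 2, -12.9, -20.3, 0, 0, 0, -0.07, 2, -12.9, -20.3, 0, 0, 0, -0.07, 2, -12.9, -20.3, 0, 0, 0, -0.07, 2, -12.9, -20.3, 0, 0, 0, -0.07, 2])

```text
clock: 20.38
tcp_pos: [0.5614, -0.3837, 0.307]
tool_rot: [-3.138, 0.0, 2.948]
force: [-0.7, 0.2, -0.8]
gripper_width: 0.0399
grasp_force: 25.0
```

>>> drive_tool(deltas=[0, 0, 3, 0, 0, 0, 2, 0, 0, 3, 0, 0, 0, 2, 0, 0, 3, 0, 0, 0, 2])

```text
clock: 20.75
tcp_pos: [0.5627, -0.3786, 0.278]
tool_rot: [3.141, 0.0, 2.954]
force: [1.0, -0.3, -0.5]
gripper_width: 0.0397
grasp_force: 25.0
```

Run:
```python
from h import *
x,y=slot(.036,-.039)
chain([(x,y,.235,2.95)])
books(cams=('top',))
```

```text
(np.float64(0.5619866555601383), np.float64(-0.37909708538872755), 0.235) [0.065, -0.06, 4.295, 0.0, 0.0, 0.004] dist 4.3
top [0.532 0.047 0.398] cost 0.08 area 245
```

>>> drive_tool(deltas=[0, 0, 3, 0, 0, 0, 2, 0, 0, 4.4, 0, 0, 0, 2, 0, 0, 4.4, 0, 0, 0, 2, 0, 0, 4.4, 0, 0, 0, 2])

```text
clock: 21.3
tcp_pos: [0.5627, -0.3795, 0.2342]
tool_rot: [-3.141, 0.001, 2.953]
force: [-0.3, -0.4, -1.2]
gripper_width: 0.0396
grasp_force: 25.0
```

>>> drive_tool(deltas=[0, 0, 0, 0, 0, 0, 5, 0, 0, 0, 0, 0, 0, 5, 0, 0, -6, 0, 0, 0, 5, 0, 0, -8, 0, 0, 0, 5, 0, 0, -8, 0, 0, 0, 5])

```text
clock: 21.92
tcp_pos: [0.5629, -0.3796, 0.315]
tool_rot: [-3.141, 0.003, 2.953]
force: [-0.1, 0.1, -1.0]
gripper_width: 0.0504
grasp_force: 0.0
```

Run:
```python
from h import *
p=books(cams=('top',))[0]
chain([(.52,-.16,.30,3.25),(p[0],p[1],.27,p[2]+np.pi),(p[0],p[1],.171,p[2]+np.pi)])
```

```text
top [0.532 0.047 0.424] cost 0.07 area 246
(0.52, -0.16, 0.3) [8.276, 20.72, 1.316, 0.0, 0.0, -0.297] dist 22.4
(np.float64(0.5319135485185931), np.float64(0.04656513500437365), 0.27) [-3.419, 20.406, 3.0, 0.0, 0.0, -0.315] dist 20.9
(np.float64(0.5319135485185931), np.float64(0.04656513500437365), 0.171) [0.0, -0.0, 9.9, 0.0, 0.0, 0.0] dist 9.9
```

>>> drive_tool(deltas=[8.3, 20.7, 1.3, 0, 0, -0.3, 7, 8.3, 20.7, 1.3, 0, 0, -0.3, 7, 8.3, 20.7, 1.3, 0, 0, -0.3, 7, 8.3, 20.7, 1.3, 0, 0, -0.3, 7])

```text
clock: 22.48
tcp_pos: [0.5184, -0.1565, 0.2981]
tool_rot: [3.139, -0.004, -3.027]
force: [0.7, 0.2, -0.4]
gripper_width: 0.0701
grasp_force: 0.0
```

>>> drive_tool(deltas=[-3.4, 20.4, 3, 0, 0, -0.3, 7, -3.4, 20.4, 3, 0, 0, -0.3, 7, -3.4, 20.4, 3, 0, 0, -0.3, 7, -3.4, 20.4, 3, 0, 0, -0.3, 7, -3.4, 20.4, 3, 0, 0, -0.3, 7])

```text
clock: 23.1
tcp_pos: [0.53, 0.0481, 0.2685]
tool_rot: [3.14, -0.003, -2.726]
force: [-1.1, -1.3, 0.2]
gripper_width: 0.0703
grasp_force: 0.0
```

>>> drive_tool(deltas=[0, 0, 4, 0, 0, 0, 7, 0, 0, 5, 0, 0, 0, 7, 0, 0, 5, 0, 0, 0, 7])

```text
clock: 23.48
tcp_pos: [0.5306, 0.0448, 0.2197]
tool_rot: [-3.142, -0.002, -2.732]
force: [-0.1, -0.2, -0.2]
gripper_width: 0.0703
grasp_force: 0.0
```

Run:
```python
from h import *
p=books(cams=('side',))[0]
chain([(.532,.047,.171,.405+np.pi)])
```

```text
side [0.525 0.048 0.747] cost 0.33 area 192
(0.532, 0.047, 0.171) [-0.163, 0.139, 4.952, -0.0, -0.0, 0.005] dist 5.0
```

>>> drive_tool(deltas=[-0.1, 0.1, 5, 0, 0, 0, 7, -0.1, 0.1, 5, 0, 0, 0, 7, -0.1, 0.1, 5, 0, 0, 0, 2, -0.1, 0.1, 5, 0, 0, 0, 2, -0.1, 0.1, 5, 0, 0, 0, 2])

```text
clock: 24.15
tcp_pos: [0.5318, 0.0475, 0.1714]
tool_rot: [-3.141, 0.002, -2.73]
force: [-0.1, 0.5, 0.4]
gripper_width: 0.0421
grasp_force: 0.0
```

>>> drive_tool(deltas=[0, 0, 0, 0, 0, 0, 2, 0, 0, 0, 0, 0, 0, 2, 0, 0, -6, 0, 0, 0, 2, 0, 0, -14, 0, 0, 0, 2, 0, 0, -14, 0, 0, 0, 2])

```text
clock: 24.78
tcp_pos: [0.5326, 0.0475, 0.314]
tool_rot: [-3.14, 0.006, -2.731]
force: [0.1, 0.4, -0.8]
gripper_width: 0.0404
grasp_force: 25.0
```

Run:
```python
from h import *
x,y=slot(-.041,-.039)
chain([(.50,-.17,.31,3.25),(x,y,.31,2.95),(x,y,.234,2.95)])
```

```text
(0.5, -0.17, 0.31) [11.672, -18.635, 0.359, -0.0, 0.006, 0.302] dist 22.0
(np.float64(0.4863723294561084), np.float64(-0.364554950475537), 0.31) [3.46, -19.194, -0.0, 0.0, -0.0, 0.3] dist 19.5
(np.float64(0.4863723294561084), np.float64(-0.364554950475537), 0.234) [0.0, -0.0, 7.6, 0.0, 0.0, 0.0] dist 7.6
```

>>> drive_tool(deltas=[11.7, -18.6, 0.3, 0, 0, 0.3, 2, 11.7, -18.6, 0.3, 0, 0, 0.3, 2, 11.7, -18.6, 0.3, 0, 0, 0.3, 2, 11.7, -18.6, 0.3, 0, 0, 0.3, 2])

```text
clock: 25.28
tcp_pos: [0.4969, -0.1732, 0.3066]
tool_rot: [-3.141, -0.002, -3.035]
force: [-0.1, 1.0, -0.6]
gripper_width: 0.0398
grasp_force: 25.0
```

>>> drive_tool(deltas=[3.5, -19.2, 0, 0, 0, 0.3, 2, 3.5, -19.2, 0, 0, 0, 0.3, 2, 3.5, -19.2, 0, 0, 0, 0.3, 2, 3.5, -19.2, 0, 0, 0, 0.3, 2, 3.5, -19.2, 0, 0, 0, 0.3, 2])

```text
clock: 25.9
tcp_pos: [0.4846, -0.3643, 0.3063]
tool_rot: [3.141, -0.002, 2.952]
force: [0.2, 1.0, -0.7]
gripper_width: 0.0399
grasp_force: 25.0
```

>>> drive_tool(deltas=[0, 0, 3, 0, 0, 0, 2, 0, 0, 3, 0, 0, 0, 2, 0, 0, 3, 0, 0, 0, 2])

```text
clock: 26.28
tcp_pos: [0.4857, -0.3634, 0.2777]
tool_rot: [3.141, 0.0, 2.954]
force: [0.2, -0.7, -0.9]
gripper_width: 0.0396
grasp_force: 25.0
```

Run:
```python
from h import *
x,y=slot(-.041,-.039)
chain([(x,y,.235,2.95)])
```

```text
(np.float64(0.4863723294561084), np.float64(-0.364554950475537), 0.235) [-0.089, -0.102, 4.273, 0.001, 0.0, 0.004] dist 4.3
```

>>> drive_tool(deltas=[-0.1, -0.1, 3, 0, 0, 0, 2, -0.1, -0.1, 4.3, 0, 0, 0, 2, -0.1, -0.1, 4.3, 0, 0, 0, 2, -0.1, -0.1, 4.3, 0, 0, 0, 2])

```text
clock: 26.78
tcp_pos: [0.4861, -0.3659, 0.2352]
tool_rot: [-3.141, 0.001, 2.953]
force: [-1.3, -0.1, -0.3]
gripper_width: 0.0397
grasp_force: 25.0
```

>>> drive_tool(deltas=[0, 0, 0, 0, 0, 0, 5, 0, 0, 0, 0, 0, 0, 5, 0, 0, -6, 0, 0, 0, 5, 0, 0, -8, 0, 0, 0, 5, 0, 0, -8, 0, 0, 0, 5])

```text
clock: 27.4
tcp_pos: [0.4863, -0.366, 0.3157]
tool_rot: [-3.141, 0.003, 2.953]
force: [-0.3, 0.2, -0.0]
gripper_width: 0.05
grasp_force: 0.0
```

Run:
```python
from h import *
chain([(.369,-.375,.26,2.95)])
snap('side','side2')
```

```text
(0.369, -0.375, 0.26) [11.367, -3.084, 5.536, -0.001, 0.003, 0.003] dist 13.0
```

View pics/side2.png

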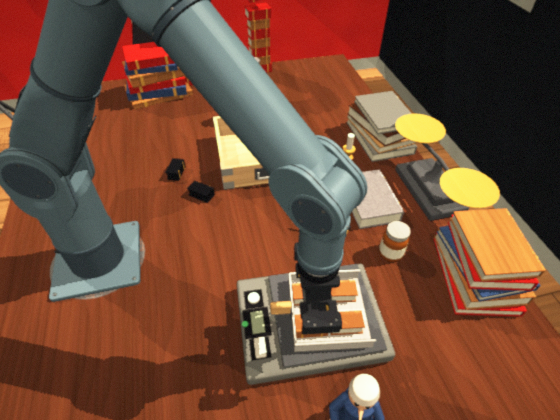

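The side view shows books lying in the tray at about (325,290) and (330,320), and no brown ones left on the table. Now the store key.

>>> drive_tool(deltas=[11.4, -3.1, 5.5, 0, 0, 0, 0, 11.4, -3.1, 5.5, 0, 0, 0, 0, 11.4, -3.1, 5.5, 0, 0, 0, 0, 11.4, -3.1, 5.5, 0, 0, 0, 0], squeeze=10)

```text
clock: 27.95
tcp_pos: [0.368, -0.3744, 0.2582]
tool_rot: [3.141, -0.001, 2.952]
force: [0.4, -0.5, -0.2]
gripper_width: 0.0123
grasp_force: 0.0
```

>>> drive_tool(deltas=[0, 0, 3, 0, 0, 0, 0, 0, 0, 3, 0, 0, 0, 0, 0, 0, 3, 0, 0, 0, 0])

```text
clock: 28.32
tcp_pos: [0.3691, -0.3747, 0.2298]
tool_rot: [-3.141, 0.001, 2.954]
force: [-0.2, -0.1, -0.0]
gripper_width: 0.0003
grasp_force: 0.0
```

Run:
```python
from h import *
chain([(.369,-.375,.216,2.95)]); c=snap('top','top3')
h=cv2.cvtColor(c['pixels'],cv2.COLOR_RGB2HSV);m=((h[...,0]<=20)&(h[...,1]>120)&(h[...,2]>175)).astype(np.uint8)
nb,l,st,ce=cv2.connectedComponentsWithStats(m)
for i in range(1,nb):
    p=ray(c,*ce[i],.093)
    if st[i,4]>40: print(st[i,4],ce[i].round(),(np.array([[np.cos(.19),-np.sin(.19)],[np.sin(.19),np.cos(.19)]])@(p[:2]-TR[:2])).round(3))
```

```text
(0.369, -0.375, 0.216) [0.01, -0.031, 1.379, -0.0, 0.001, 0.004] dist 1.4
2385 [372.  82.] [0.456 0.109]
53 [333.  94.] [0.381 0.233]
1331 [502. 124.] [ 0.395 -0.344]
50 [230. 155.] [0.093 0.525]
66 [298. 182.] [0.05  0.288]
1152 [187. 188.] [-0.049  0.637]
254 [372. 201.] [0.037 0.041]
249 [396. 206.] [ 0.036 -0.04 ]
260 [369. 224.] [-0.04   0.039]
262 [393. 229.] [-0.041 -0.041]
3299 [548. 314.] [-0.2   -0.539]
114 [ 34. 279.] [-0.434  1.025]
517 [  4. 306.] [-0.53   1.086]
115 [ 21. 332.] [-0.592  1.008]
129 [ 45. 332.] [-0.576  0.938]
```

View pics/top3.png

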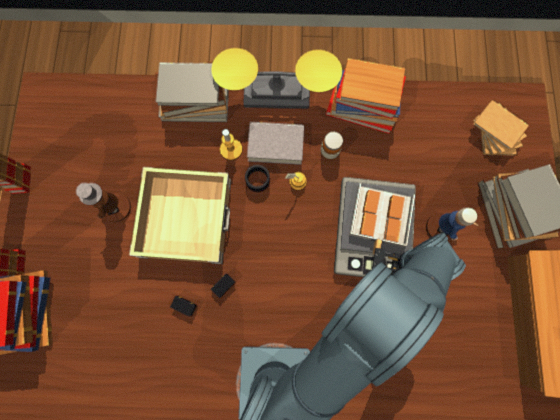

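All four books sit in their slots in the tray, at (372,201), (396,206), (369,224) and (393,229). Pressing the store key.

>>> drive_tool(deltas=[0, 0, 0.7, 0, 0, 0, 0, 0, 0, 1.0, 0, 0, 0, 0, 0, 0, 1.3, 0, 0, 0, 0, 0, 0, 1.3, 0, 0, 0, 0])

```text
clock: 28.88
tcp_pos: [0.3685, -0.3748, 0.2166]
tool_rot: [-3.141, 0.001, 2.953]
force: [0.9, 1.9, 4.5]
gripper_width: 0.0007
grasp_force: 2.3
```

>>> drive_tool(deltas=[0, 0, 0.2, 0, 0, 0, 0, 0, 0, 0.3, 0, 0, 0, 0, 0, 0, 0.3, 0, 0, 0, 0])

```text
clock: 29.25
tcp_pos: [0.3683, -0.3751, 0.216]
tool_rot: [3.14, 0.002, 2.952]
force: [-5.6, 7.5, 36.7]
gripper_width: 0.0005
grasp_force: 18.4
```

>>> drive_tool(deltas=[0, 0, 0.2, 0, 0, 0, 0, 0, 0, 0.2, 0, 0, 0, 0, 0, 0, 0.2, 0, 0, 0, 0])

```text
clock: 29.62
tcp_pos: [0.3683, -0.3753, 0.2156]
tool_rot: [3.14, 0.003, 2.952]
force: [-9.5, 12.6, 59.1]
gripper_width: 0.0004
grasp_force: 29.3
```

>>> drive_tool(deltas=[0, 0, -8.5, 0, 0, 0, 0, 0, 0, -8.5, 0, 0, 0, 0, 0, 0, -8.5, 0, 0, 0, 0])

```text
clock: 30.0
tcp_pos: [0.3684, -0.3751, 0.2976]
tool_rot: [-3.14, 0.003, 2.953]
force: [0.8, -0.2, -0.6]
gripper_width: 0.0003
grasp_force: 0.0
```

Run:
```python
from h import *
x,y=slot(-.104,0)
chain([(x,y,.297,2.952),(x,y,.233,2.952)])
```

```text
(np.float64(0.43187155954780393), np.float64(-0.31435867492244396), 0.297) [-5.096, 7.159, 0.068, -0.001, 0.003, 0.001] dist 8.8
(np.float64(0.43187155954780393), np.float64(-0.31435867492244396), 0.233) [0.0, -0.0, 6.4, 0.0, 0.0, 0.0] dist 6.4
```

>>> drive_tool(deltas=[-5.1, 7.2, 0, 0, 0, 0, 5, -5.1, 7.2, 0, 0, 0, 0, 5, -5.1, 7.2, 0, 0, 0, 0, 5, -5.1, 7.2, 0, 0, 0, 0, 5, -5.1, 7.2, 0, 0, 0, 0, 5])

```text
clock: 30.62
tcp_pos: [0.4304, -0.3147, 0.2959]
tool_rot: [-3.141, -0.001, 2.95]
force: [-0.5, -0.6, -0.5]
gripper_width: 0.0483
grasp_force: 0.0
```

Run:
```python
from h import *
x,y=slot(-.104,0)
chain([(x,y,.233,2.952)])
c=snap('wrist','wrist1')
```

```text
(np.float64(0.43187155954780393), np.float64(-0.31435867492244396), 0.233) [-0.148, 0.063, 6.286, -0.0, -0.001, -0.002] dist 6.3
```

View pics/wrist1.png

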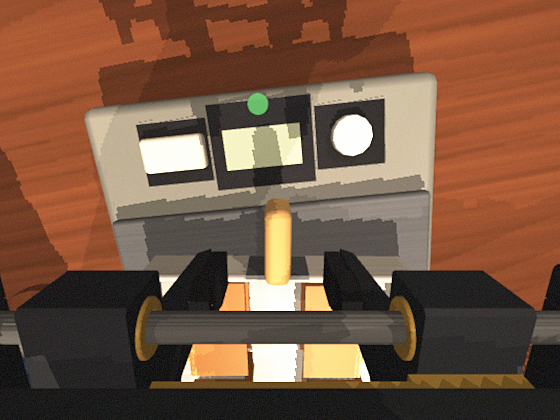

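The handle at (279,240) is centred between the open fingers and aligned with them. Descend and grip.

>>> drive_tool(deltas=[0, 0, 3, 0, 0, 0, 5, 0, 0, 6.2, 0, 0, 0, 5, 0, 0, 6.2, 0, 0, 0, 5, 0, 0, 6.2, 0, 0, 0, 5], squeeze=60)

```text
clock: 31.18
tcp_pos: [0.4316, -0.3143, 0.2351]
tool_rot: [-3.141, 0.001, 2.952]
force: [-0.1, 0.6, 1.1]
gripper_width: 0.0499
grasp_force: 0.0
```

>>> drive_tool(deltas=[0, 0, 0, 0, 0, 0, 0.5, 0, 0, 0, 0, 0, 0, 0.5, 0, 0, 0, 0, 0, 0, 0.5, 0, 0, 0, 0, 0, 0, 0.5, 0, 0, 0, 0, 0, 0, 0.5])

```text
clock: 31.8
tcp_pos: [0.4318, -0.3136, 0.2345]
tool_rot: [3.142, 0.0, 2.952]
force: [-0.3, 0.4, 4.6]
gripper_width: 0.0154
grasp_force: 60.0
```

>>> drive_tool(deltas=[0, 0, -1, 0, 0, 0, 0.5, 0, 0, -2, 0, 0, 0, 0.5, 0, 0, -3, 0, 0, 0, 0.5, 0, 0, -3, 0, 0, 0, 0.5])

```text
clock: 32.3
tcp_pos: [0.4319, -0.3137, 0.2651]
tool_rot: [-3.141, 0.002, 2.953]
force: [0.2, 0.4, -4.4]
gripper_width: 0.0156
grasp_force: 60.0
```

Run:
```python
from h import *
print(state()['moment']); snap('side','side4')
```

```text
[0.08883874 0.3915249  0.04590382]
```

View pics/side4.png

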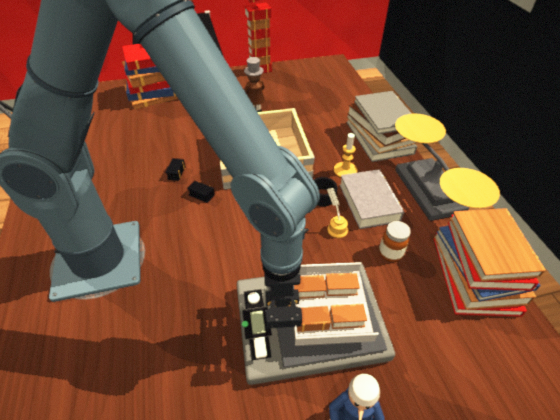

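The tray is off the platform, level, with the four books aboard (lifted weight reads 4.4 N). Plan the carry and the tip.

```bash
cat >> h.py <<'E'
def pour(lx,ly,lz,deg,ty=-.04):
    f=np.radians(deg); a=-.189*np.cos(f)+.177*np.sin(f)
    return (lx+a*np.cos(ty),ly+a*np.sin(ty),lz+.189*np.sin(f)+.177*np.cos(f), R.from_euler('z',ty)*R.from_euler('y',f)*down(np.pi))
E
python3 - <<'E'
from h import *
chain([(.432,-.3137,.40,2.953),(.45,-.15,.42,3.0),(.44,.02,.42,3.05),(.41,.19,.42,3.1),pour(.50,.323,.22,0),pour(.48,.323,.14,15),pour(.47,.324,.075,20)])
E
```

```text
(0.432, -0.3137, 0.4) [-0.034, -0.017, -13.539, -0.0, 0.001, -0.0] dist 13.5
(0.45, -0.15, 0.42) [1.301, 16.417, -2.0, -0.0, 0.0, -0.047] dist 16.6
(0.44, 0.02, 0.42) [3.389, 16.689, 0.0, 0.0, 0.0, -0.05] dist 17.0
(0.41, 0.19, 0.42) [4.542, 16.654, 0.0, 0.0, 0.0, -0.05] dist 17.3
(np.float64(0.3111511798410752), np.float64(0.33055798416127385), np.float64(0.397)) [10.461, 13.633, 2.3, 0.0, 0.0, -0.002] dist 17.3
(np.float64(0.3433603744368775), np.float64(0.3284685018679989), np.float64(0.3598856707775415)) [-3.227, -0.08, 3.711, 0.0, 0.262, 0.0] dist 4.9
(np.float64(0.35302929902587754), np.float64(0.32868132501199393), np.float64(0.3059674009676572)) [-2.328, 0.06, 4.958, 0.0, 0.087, 0.0] dist 5.5
```

>>> drive_tool(deltas=[0, 0, -3, 0, 0, 0, 0.5, 0, 0, -6, 0, 0, 0, 0.5, 0, 0, -9, 0, 0, 0, 0.5, 0, 0, -12, 0, 0, 0, 0.5, 0, 0, -13.5, 0, 0, 0, 0.5])

```text
clock: 32.98
tcp_pos: [0.4317, -0.3136, 0.4002]
tool_rot: [-3.141, 0.001, 2.953]
force: [-0.1, -0.2, -4.1]
gripper_width: 0.0155
grasp_force: 60.0
```

>>> drive_tool(deltas=[0.1, 2, -0.5, 0, 0, -0.01, 0.5, 0.4, 5, -1, 0, 0, -0.02, 0.5, 0.7, 8.5, -1.5, 0, 0, -0.03, 0.5, 1, 12.5, -2, 0, 0, -0.04, 0.5, 1.3, 16.4, -2, 0, 0, -0.05, 0.5])

```text
clock: 33.6
tcp_pos: [0.4493, -0.1471, 0.4183]
tool_rot: [3.141, -0.002, 3.005]
force: [1.0, 0.2, -4.5]
gripper_width: 0.0158
grasp_force: 60.0
```

>>> drive_tool(deltas=[0.7, 3.4, 0, 0, 0, -0.01, 0.5, 1.4, 6.8, 0, 0, 0, -0.02, 0.5, 2.1, 10.1, 0, 0, 0, -0.03, 0.5, 2.8, 13.4, 0, 0, 0, -0.04, 0.5, 3.4, 16.7, 0, 0, 0, -0.05, 0.5])

```text
clock: 34.22
tcp_pos: [0.4377, 0.0224, 0.418]
tool_rot: [-3.142, -0.003, 3.055]
force: [-0.8, -1.0, -4.9]
gripper_width: 0.0158
grasp_force: 60.0
```

>>> drive_tool(deltas=[0.9, 3.4, 0, 0, 0, -0.01, 0.5, 1.8, 6.8, 0, 0, 0, -0.02, 0.5, 2.7, 10.1, 0, 0, 0, -0.03, 0.5, 3.6, 13.4, 0, 0, 0, -0.04, 0.5, 4.5, 16.7, 0, 0, 0, -0.05, 0.5])

```text
clock: 34.85
tcp_pos: [0.4073, 0.1923, 0.418]
tool_rot: [-3.141, -0.003, 3.105]
force: [0.3, -0.5, -5.3]
gripper_width: 0.0152
grasp_force: 60.0
```

>>> drive_tool(deltas=[2.1, 3.4, 0, 0, 0, 0, 0.5, 4.4, 6.6, 0.7, 0, 0, 0, 0.5, 7, 9.8, 1.4, 0, 0, 0, 0.5, 9, 12, 2, 0, 0, 0, 0.5, 10.5, 13.6, 2.3, 0, 0, 0, 0.5])

```text
clock: 35.48
tcp_pos: [0.3066, 0.3316, 0.3947]
tool_rot: [-3.14, -0.003, 3.106]
force: [0.6, 0.2, -4.5]
gripper_width: 0.0153
grasp_force: 60.0
```

Run:
```python
from h import *
print(state()['q'].round(2),state()['gripper_width'])
chain([pour(.48,.323,.14,15),pour(.47,.324,.075,20)]); snap('side','side5')
```

```text
[-0.91  0.21 -0.01  2.05  0.    0.88  0.61] 0.015338472618629856
(np.float64(0.3433603744368775), np.float64(0.3284685018679989), np.float64(0.3598856707775415)) [-3.691, -0.18, 3.477, -0.002, 0.259, 0.004] dist 5.1
(np.float64(0.35302929902587754), np.float64(0.32868132501199393), np.float64(0.3059674009676572)) [-2.328, 0.06, 4.958, 0.0, 0.087, 0.0] dist 5.5
```

View pics/side5.png

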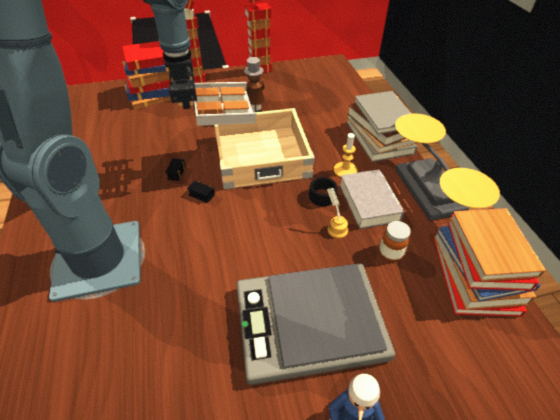

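All four books are still aboard at (222,95), above the near edge of the crate, and the scale's platform shows empty. Start tipping.

>>> drive_tool(deltas=[-0.9, 0, 0.9, 0, 0.065, 0, 0.5, -1.8, 0, 1.8, 0, 0.13, 0, 0.5, -2.7, 0, 2.7, 0, 0.2, 0, 0.5, -3.4, -0.1, 3.5, 0, 0.26, 0, 0.5, -3.4, -0.1, 3.5, 0, 0.26, 0, 0.5])

```text
clock: 36.15
tcp_pos: [0.3431, 0.3277, 0.3599]
tool_rot: [-3.139, -0.262, 3.101]
force: [0.2, -0.4, -5.7]
gripper_width: 0.0154
grasp_force: 60.0
```

>>> drive_tool(deltas=[-0.7, 0, 1.5, 0, 0.03, 0, 0.5, -1.5, 0, 3.2, 0, 0.06, 0, 0.5, -2.3, 0, 5, 0, 0.09, 0, 0.5, -2.3, 0, 5, 0, 0.09, 0, 0.5])

```text
clock: 36.65
tcp_pos: [0.3522, 0.3273, 0.3054]
tool_rot: [-3.139, -0.352, 3.102]
force: [-0.2, 0.7, -4.6]
gripper_width: 0.0154
grasp_force: 60.0
```

Run:
```python
from h import *
s=state();print(s['q'].round(2),s['gripper_width'],s['force'],s['tcp_pos'])
st=cur()
for d in (25,30,34,38,42): chain([pour(.47,.324,.075,d)],st)
snap('side','side6')
```

```text
[-0.72  0.48 -0.05  1.96 -0.28  0.98  0.95] 0.015354744416908924 [-0.23983735  0.7153852  -4.61091408] [0.35219637 0.32729975 0.30535664]
(np.float64(0.37358844127813107), np.float64(0.32785852044598635), np.float64(0.3152913297744792)) [-1.661, 0.136, -1.67, -0.003, 0.084, 0.0] dist 2.4
(np.float64(0.3948813337071488), np.float64(0.3270063502095465), np.float64(0.32278649646984564)) [-3.403, 0.132, -3.108, -0.003, 0.171, 0.0] dist 4.6
(np.float64(0.41233520531175105), np.float64(0.32630782275764353), np.float64(0.32742710909821354)) [-4.882, 0.128, -4.147, -0.003, 0.241, 0.0] dist 6.4
(np.float64(0.43007001399962946), np.float64(0.32559805182524687), np.float64(0.3308379222249392)) [-6.431, 0.125, -5.079, -0.003, 0.311, -0.0] dist 8.2
(np.float64(0.44799935756555354), np.float64(0.32488049534499325), np.float64(0.33300231871132296)) [-8.04, 0.122, -5.901, -0.003, 0.381, -0.0] dist 10.0
```

View pics/side6.png

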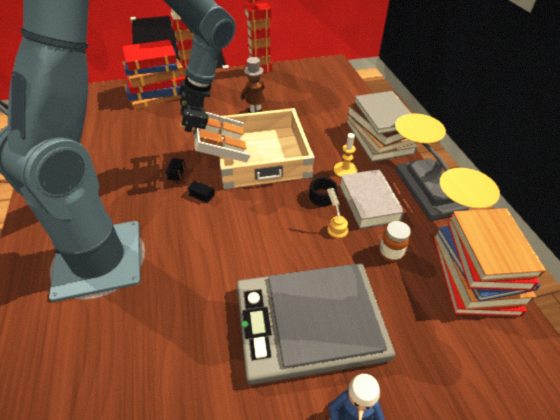

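The tray is tipped 20° with its lip at about (248,155), inside the crate's near half. The books have not moved yet, so continue the tip.

>>> drive_tool(deltas=[-1.7, 0.1, -1.7, 0, 0.085, 0, 0.5, -3.4, 0.1, -3.1, 0, 0.17, 0, 0.5, -4.9, 0.1, -4.1, 0, 0.24, 0, 0.5, -4.9, 0.1, -4.1, 0, 0.24, 0, 0.5, -4.9, 0.1, -4.1, 0, 0.24, 0, 0.5])

```text
clock: 37.33
tcp_pos: [0.4119, 0.3268, 0.329]
tool_rot: [3.141, -0.589, 3.104]
force: [-0.9, 0.0, -2.5]
gripper_width: 0.0156
grasp_force: 60.0
```

>>> drive_tool(deltas=[0, 0, 0, 0, 0, 0, 0.5, 0, 0, 0, 0, 0, 0, 0.5, 0, 0, 0, 0, 0, 0, 0.5])

```text
clock: 37.7
tcp_pos: [0.4126, 0.3265, 0.3288]
tool_rot: [3.141, -0.59, 3.103]
force: [-0.6, 0.2, -1.7]
gripper_width: 0.0155
grasp_force: 60.0
```

Run:
```python
from h import *
s=state();print(s['q'].round(2),s['force'],s['tcp_pos'])
st=cur()
for d in (36,38,40,42): chain([pour(.47,.324,.078,d)],st)
snap('side','side7')
```

```text
[-0.61  0.57 -0.06  1.76 -0.35  1.3   1.05] [-0.60688511  0.20683445 -1.69229718] [0.41262993 0.32649222 0.32882797]
(np.float64(0.42117286548460847), np.float64(0.3259541276932372), np.float64(0.3322874206876431)) [-0.519, -0.021, -0.763, -0.001, 0.039, 0.001] dist 0.9
(np.float64(0.43007001399962946), np.float64(0.32559805182524687), np.float64(0.3338379222249392)) [-1.173, -0.022, -1.387, -0.001, 0.074, 0.001] dist 1.8
(np.float64(0.43901581105184906), np.float64(0.32524002897726856), np.float64(0.335076724662815)) [-1.848, -0.024, -1.988, -0.001, 0.108, 0.001] dist 2.7
(np.float64(0.44799935756555354), np.float64(0.32488049534499325), np.float64(0.33600231871132297)) [-2.544, -0.025, -2.565, -0.001, 0.143, 0.001] dist 3.6
```

View pics/side7.png

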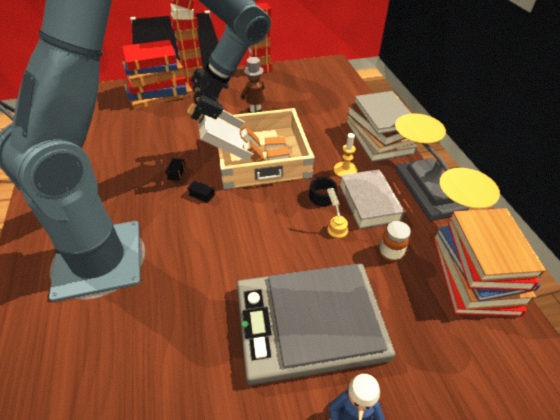

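The two front books lie in the crate; the two rear ones at (250,143) still lean on the lip. I'll draw the tray back and up along its slope, and steepen it.

Run:
```python
from h import *
st=cur()
for a in [(.462,.324,.085,37),(.454,.324,.097,39),(.447,.324,.11,41),(.44,.324,.125,42)]: chain([pour(*a)],st)
```

```text
(np.float64(0.4176146796428435), np.float64(0.32577636030752083), np.float64(0.3401015246541079)) [0.22, -0.051, -1.211, -0.001, 0.056, 0.001] dist 1.2
(np.float64(0.41853751141696166), np.float64(0.32541925656090626), np.float64(0.3534963890863031)) [0.887, -0.083, -2.376, -0.001, 0.091, 0.001] dist 2.5
(np.float64(0.4205035487708407), np.float64(0.3250604236687919), np.float64(0.36757875217863656)) [1.506, -0.111, -3.657, -0.001, 0.126, 0.001] dist 4.0
(np.float64(0.41799935756555356), np.float64(0.32488049534499325), np.float64(0.38300231871132295)) [2.571, -0.139, -4.8, -0.001, 0.143, 0.001] dist 5.4
```

>>> drive_tool(deltas=[0.2, 0, -1.2, 0, 0.055, 0, 0.5, 0.9, -0.1, -2.4, 0, 0.09, 0, 0.5, 1.5, -0.1, -3.7, 0, 0.125, 0, 0.5, 2.6, -0.1, -4.8, 0, 0.145, 0, 0.5, 2.6, -0.1, -4.8, 0, 0.145, 0, 0.5])

```text
clock: 38.38
tcp_pos: [0.4182, 0.3253, 0.3837]
tool_rot: [3.14, -0.733, 3.104]
force: [0.6, 0.3, -2.2]
gripper_width: 0.0158
grasp_force: 60.0
```

>>> drive_tool(deltas=[0, 0, 0, 0, 0, 0, 0.5, 0, 0, 0, 0, 0, 0, 0.5])

```text
clock: 38.62
tcp_pos: [0.4179, 0.3251, 0.3825]
tool_rot: [-3.141, -0.735, 3.102]
force: [-0.2, -0.6, -2.7]
gripper_width: 0.0155
grasp_force: 60.0
```

Run:
```python
from h import *
s=state();print(s['q'].round(2),s['force'],s['tcp_pos'])
c=snap('side','side8'); d=cv2.resize(c['pixels'][60:210,170:340],(680,600),interpolation=2); cv2.imwrite('pics/side8c.png',d[:,:,::-1])
```

```text
[-0.57  0.55 -0.07  1.68 -0.4   1.52  1.04] [-0.24393692 -0.56295577 -2.74234839] [0.41786564 0.32508269 0.38248065]
```

View pics/side8c.png

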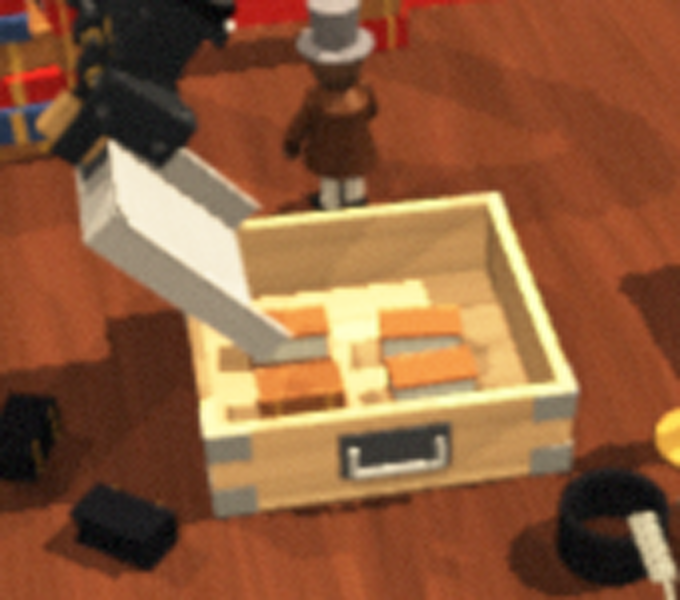

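All four books lie flat in the crate, at crop (290,385), (290,330), (420,325) and (435,370), and the tray is empty. Refine the scale pose and go back.

Run:
```python
from h import *
for n,w in (('side',(225,255,400,385)),('top',(328,170,420,285))):
    c=read_camera(n); h=cv2.cvtColor(c['pixels'],cv2.COLOR_RGB2HSV); m=np.zeros((420,560),np.uint8)
    a,b,e,f=w; m[b:f,a:e]=(h[b:f,a:e,1]<110)|((h[b:f,a:e,0]>20)&(h[b:f,a:e,0]<165))
    nb,l,st,_=cv2.connectedComponentsWithStats(m); i=1+st[1:,4].argmax(); m=(l==i).astype(np.uint8)
    cn=cv2.findContours(m,0,2)[0]; cv2.drawContours(m,cn,-1,1,-1)
    print(n,st[i],fit([(c,m>0)],(.5315,-.3283,-.09),(-.195,.135,-.125,.125,0,.05)))
T=(.5315-.1036,-.3283+.0093)
chain([pour(.40,.325,.26,20,-.04),(.31,.325,.43,3.10),(.41,.19,.43,3.10),(.44,.02,.43,3.09),(.45,-.15,.43,3.07),(T[0],T[1],.40,3.05),(T[0],T[1],.26,3.05)])
```

```text
side [  237   263   158   122 14480] (array([ 0.53118956, -0.32315479, -0.08411773]), np.float64(0.04903325643205725))
top [ 334  177   82  105 7476] (array([ 0.53061239, -0.32583097, -0.09294722]), np.float64(0.0377030153628064))
(np.float64(0.2830292990258776), np.float64(0.32968132501199393), np.float64(0.4909674009676572)) [17.271, -0.075, 1.023, -0.001, -0.386, 0.001] dist 17.3
(0.31, 0.325, 0.43) [-4.635, -0.36, 4.801, -0.0, -0.349, 0.002] dist 6.7
(0.41, 0.19, 0.43) [-10.553, -13.073, -0.0, 0.0, 0.0, 0.0] dist 16.8
(0.44, 0.02, 0.43) [-3.704, -16.861, -0.0, -0.0, -0.0, 0.01] dist 17.3
(0.45, -0.15, 0.43) [-1.875, -16.926, -0.0, 0.0, -0.0, 0.02] dist 17.0
(0.42789999999999995, -0.319, 0.4) [0.995, -17.015, 3.0, 0.0, -0.0, 0.02] dist 17.3
(0.42789999999999995, -0.319, 0.26) [0.0, -0.0, 14.0, 0.0, 0.0, 0.0] dist 14.0
```

Run:
```python
from h import *
st=cur(); Rc=st[1]
w=[(.405,.325,.47,Rc),(.41,.325,.45,3.10),(.43,.12,.43,3.09),(.44,-.10,.43,3.07),(.4275,-.317,.40,3.05),(.4275,-.317,.26,3.05)]
chain(w)
```

```text
(0.405, 0.325, 0.47) [6.811, -0.069, -5.609, 0.0, 0.0, 0.0] dist 8.8
(0.41, 0.325, 0.45) [-1.712, 0.02, 1.148, -0.001, -0.735, 0.003] dist 2.1
(0.43, 0.12, 0.43) [-2.851, -20.399, 2.0, -0.0, -0.0, 0.01] dist 20.7
(0.44, -0.1, 0.43) [-2.133, -21.919, -0.0, 0.0, -0.0, 0.02] dist 22.0
(0.4275, -0.317, 0.4) [-0.305, -21.734, 3.0, 0.0, -0.0, 0.02] dist 21.9
(0.4275, -0.317, 0.26) [0.0, -0.0, 14.0, 0.0, 0.0, 0.0] dist 14.0
```

>>> drive_tool(deltas=[3.4, 0, -2.8, 0, 0, 0, 0.5, 6.8, -0.1, -5.6, 0, 0, 0, 0.5, 6.8, -0.1, -5.6, 0, 0, 0, 0.5])

```text
clock: 39.15
tcp_pos: [0.4051, 0.3252, 0.473]
tool_rot: [3.136, -0.731, 3.107]
force: [-0.3, -0.3, -2.6]
gripper_width: 0.0158
grasp_force: 60.0
```

>>> drive_tool(deltas=[-0.4, 0, 0.3, 0, -0.15, 0, 0.5, -0.8, 0, 0.6, 0, -0.3, 0, 0.5, -1.2, 0, 0.9, 0, -0.45, 0, 0.5, -1.7, 0, 1.1, 0, -0.6, 0, 0.5, -1.7, 0, 1.1, 0, -0.735, 0, 0.5])

```text
clock: 39.78
tcp_pos: [0.41, 0.324, 0.4488]
tool_rot: [-3.14, 0.002, 3.103]
force: [-0.5, -0.7, -2.5]
gripper_width: 0.0153
grasp_force: 60.0
```

>>> drive_tool(deltas=[-0.6, -4.1, 0.4, 0, 0, 0, 0.5, -1.2, -8.2, 0.8, 0, 0, 0, 0.5, -1.8, -12.3, 1.2, 0, 0, 0, 0.5, -2.4, -16.4, 1.6, 0, 0, 0.01, 0.5, -2.9, -20.4, 2, 0, 0, 0.01, 0.5])

```text
clock: 40.4
tcp_pos: [0.4308, 0.1178, 0.4292]
tool_rot: [-3.14, -0.002, 3.093]
force: [-0.3, -0.2, -2.3]
gripper_width: 0.0156
grasp_force: 60.0
```

>>> drive_tool(deltas=[-0.4, -4.4, 0, 0, 0, 0, 0.5, -0.8, -8.8, 0, 0, 0, 0, 0.5, -1.2, -13.2, 0, 0, 0, 0.01, 0.5, -1.7, -17.6, 0, 0, 0, 0.02, 0.5, -2.1, -21.9, 0, 0, 0, 0.02, 0.5])

```text
clock: 41.02
tcp_pos: [0.4409, -0.1016, 0.4294]
tool_rot: [-3.141, -0.003, 3.073]
force: [0.0, 0.4, -2.0]
gripper_width: 0.0157
grasp_force: 60.0
```

>>> drive_tool(deltas=[0, -4.4, 0, 0, 0, 0, 0.5, -0.1, -8.8, 0, 0, 0, 0, 0.5, -0.2, -13.2, 0.5, 0, 0, 0.01, 0.5, -0.3, -17.6, 1.5, 0, 0, 0.02, 0.5, -0.3, -21.7, 3, 0, 0, 0.02, 0.5])

```text
clock: 41.65
tcp_pos: [0.4291, -0.3182, 0.3991]
tool_rot: [3.141, -0.002, 3.053]
force: [1.4, -0.5, -2.0]
gripper_width: 0.0158
grasp_force: 60.0
```

>>> drive_tool(deltas=[0, 0, 3, 0, 0, 0, 0.5, 0, 0, 7, 0, 0, 0, 0.5, 0, 0, 11, 0, 0, 0, 0.5, 0, 0, 14, 0, 0, 0, 0.5, 0, 0, 14, 0, 0, 0, 0.5])

```text
clock: 42.28
tcp_pos: [0.4281, -0.316, 0.2578]
tool_rot: [3.139, -0.007, 3.053]
force: [-0.2, 0.6, -1.4]
gripper_width: 0.0153
grasp_force: 60.0
```

Run:
```python
from h import *
chain([(.4275,-.317,.237,3.05),(.4275,-.317,.234,3.05)])
c=snap('side','side9'); d=cv2.resize(c['pixels'][230:400,220:410],(760,680),interpolation=2)[:600]; cv2.imwrite('pics/side9c.png',d[:,:,::-1])
s=regions_of('tray','side')[0]['pixels']
for dz in (0,.01,.02,.03,.04): print(dz,fit([(c,s)],(.531,-.326,-.09),(-.085,.085,-.09,.09,.058+dz,.09+dz)))
```

```text
(0.4275, -0.317, 0.237) [0.04, -0.11, 2.078, 0.003, -0.007, 0.003] dist 2.1
(0.4275, -0.317, 0.234) [0.0, -0.0, 0.3, 0.0, 0.0, 0.0] dist 0.3
0 (array([ 0.53734588, -0.3173554 , -0.12048354]), np.float64(0.2067028074243773))
0.01 (array([ 0.53489419, -0.3213312 , -0.12706436]), np.float64(0.21573225241102978))
0.02 (array([ 0.53486978, -0.3272743 , -0.12127292]), np.float64(0.22964928522909522))
0.03 (array([ 0.52946415, -0.33096915, -0.12747482]), np.float64(0.24642780662019925))
0.04 (array([ 0.53255399, -0.33544823, -0.12357737]), np.float64(0.26353478355887205))
```

View pics/side9c.png

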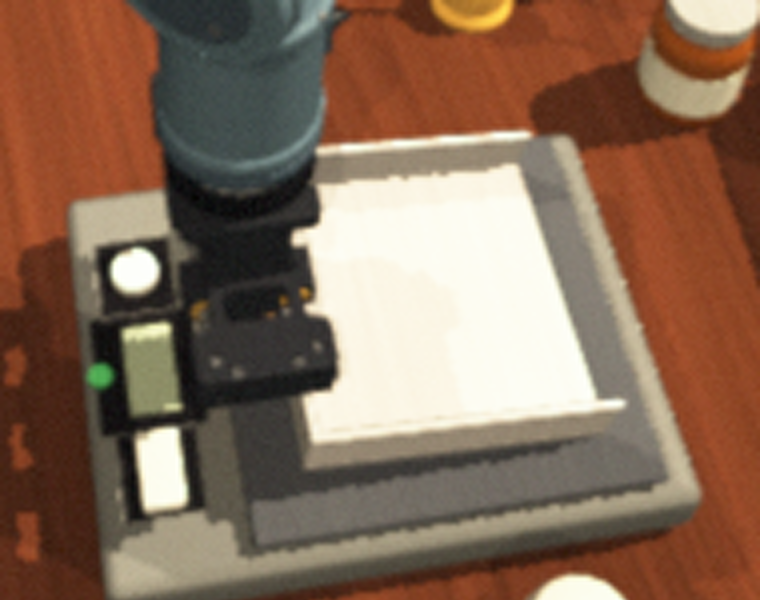

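The empty tray hovers about 2 cm over the platform, level and centred. Lower it gently.

>>> drive_tool(deltas=[0, -0.1, 1, 0, 0, 0, 0.5, 0, -0.1, 1.8, 0, 0, 0, 0.5, 0, -0.1, 2.1, 0, 0, 0, 0.5, 0, -0.1, 2.1, 0, 0, 0, 0.5])

```text
clock: 42.88
tcp_pos: [0.4296, -0.3182, 0.2398]
tool_rot: [-3.141, 0.0, 3.052]
force: [-2.0, -0.2, 1.5]
gripper_width: 0.0156
grasp_force: 60.0
```

>>> drive_tool(deltas=[0, 0, 0.15, 0, 0, 0, 0.5, 0, 0, 0.15, 0, 0, 0, 0.5, 0, 0, 0.15, 0, 0, 0, 0.5])

```text
clock: 43.25
tcp_pos: [0.4296, -0.3181, 0.2383]
tool_rot: [-3.141, 0.0, 3.053]
force: [-1.3, -0.4, 1.3]
gripper_width: 0.0157
grasp_force: 60.0
```

Run:
```python
from h import *
print(state()['force'],state()['moment'],cur()[0])
```

```text
[-1.31111813 -0.43518184  1.29425131] [-0.1124002  -0.21723313 -0.0245041 ] [ 0.42963433 -0.31807811  0.23829768]
```

>>> drive_tool(deltas=[0, 0, 0.15, 0, 0, 0, 0.5, 0, 0, 0.3, 0, 0, 0, 0.5, 0, 0, 0.3, 0, 0, 0, 0.5])

```text
clock: 43.62
tcp_pos: [0.4296, -0.3179, 0.235]
tool_rot: [3.141, -0.0, 3.053]
force: [-2.0, -0.4, 2.4]
gripper_width: 0.0159
grasp_force: 60.0
```

>>> drive_tool(deltas=[0, 0, 0.1, 0, 0, 0, 0.5, 0, 0, 0.2, 0, 0, 0, 0.5, 0, 0, 0.2, 0, 0, 0, 0.5])

```text
clock: 44.0
tcp_pos: [0.4295, -0.318, 0.2345]
tool_rot: [3.141, 0.0, 3.052]
force: [-6.2, 4.7, 19.6]
gripper_width: 0.0155
grasp_force: 60.0
```

Seated at the original height (0.2345). Back off the press slightly, release, rise, and check.

>>> drive_tool(deltas=[0, 0, -0.2, 0, 0, 0, 0.5, 0, 0, -0.2, 0, 0, 0, 2.5, 0, 0, -0.2, 0, 0, 0, 4.5, 0, 0, -0.2, 0, 0, 0, 4.5, 0, 0, -0.2, 0, 0, 0, 4.5])

```text
clock: 44.62
tcp_pos: [0.4296, -0.3179, 0.235]
tool_rot: [3.142, -0.0, 3.053]
force: [1.0, -0.7, 0.1]
gripper_width: 0.0452
grasp_force: 0.0
```

>>> drive_tool(deltas=[0, 0, -2, 0, 0, 0, 4.5, 0, 0, -6, 0, 0, 0, 4.5, 0, 0, -12, 0, 0, 0, 4.5, 0, 0, -16, 0, 0, 0, 4.5, 0, 0, -16, 0, 0, 0, 4.5])

```text
clock: 45.25
tcp_pos: [0.4302, -0.3187, 0.3981]
tool_rot: [-3.139, 0.006, 3.053]
force: [0.4, -0.5, 0.7]
gripper_width: 0.045
grasp_force: 0.0
```

>>> drive_tool(deltas=[2, 24, -2, 0, 0, 0, 4.5, 2, 24, -2, 0, 0, 0, 4.5, 2, 24, -2, 0, 0, 0, 4.5, 2, 24, -2, 0, 0, 0, 4.5, 2, 24, -2, 0, 0, 0, 4.5])

```text
clock: 45.88
tcp_pos: [0.4308, -0.0732, 0.4143]
tool_rot: [3.14, -0.002, 3.06]
force: [0.1, -1.0, -0.4]
gripper_width: 0.0447
grasp_force: 0.0
```

Run:
```python
from h import *
o=[]
for n in ('top','side'):
    c=snap(n,n+'_end'); m=regions_of('tray',n)[0]['pixels']; o.append((c,m))
    print(n,fit([(c,m)],(.531,-.326,-.09),(-.085,.085,-.09,.09,.058,.09)))
```

```text
top (array([ 0.53082566, -0.32818699, -0.08322337]), np.float64(0.07181487731415614))
side (array([ 0.53305665, -0.32565373, -0.10151341]), np.float64(0.09132100818473077))
```

View pics/top_end.png

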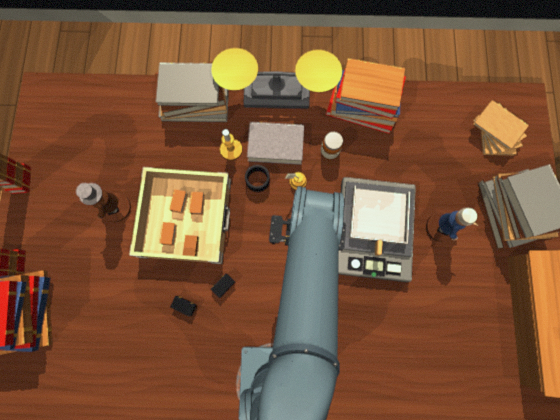

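The top view shows four books in the crate at (178,204), (197,203), (168,234) and (190,245). The empty tray sits flat and centred at (380,215), and the other props stand where they were. Handing in.

```bash
python3 -c "
from h import *
print(ticket.finish_job())"
```

```text
the job is handed in; nothing more can be done
None
```

I zeroed the scale with the tray empty, laid all four books in it, pressed store, tipped the books into the crate and set the empty tray back centred on the platform, then handed the job in; both keys were pushed to their stops, but I had no reading of the clicks, and the store press reached 59 N at the fingertips.

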